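# Change over the sauce-pot warmer for service

## Robot

A 6-joint arm with a two-finger parallel gripper is mounted at the origin on the work surface. World frame = base frame: x ahead of the robot, y to its left, z up, the work surface at z = 0. Lengths are in m, angles in rad, forces in N, time in s.
With the tool pointing down it reaches from about 0.25 to 0.775 m from the base axis. Payload 4 kg.
Tool frame: the origin (TCP) lies at the very end of the fingers, on their centre line; the grasp point (between the pads) lies 19 mm behind it; z points along the fingers, y is the line along which they close (so a half turn about z gives the same grasp; the last joint's range is limited). The gripper opens to 94 mm and grips with 3 to 60 N. Pads are 16 mm wide; open, the fingers measure 119 mm over their backs; the gripper's body (75 mm by 177 mm) begins 78 mm behind the grasp point.
Start: joints at [-1.268, 0.087, 1.371, -0, 1.684, -0.103], TCP at [0.217, -0.505, 0.206] pointing down, gripper open.
Joint ranges: [-3.1, 3.1], [-0.76, 2.03], [0.27, 2.55], [-1.08, 4.22], [0.17, 2.65], [-2.57, 2.57]. Speed limits (rad/s): [2.79, 2.79, 3.14, 3.14, 3.14, 3.14].

## Interface

Orientations are given as [roll, pitch, yaw] about the fixed x, y, z axes, in that order (R = Rz(yaw) Ry(pitch) Rx(roll)).
In Python, from bench import robot, snapshot, finder gives the robot as it stands.
- The arm moves only by the tool drive_tool, never from a script. Its argument "deltas" is text: rows parted by semicolons, each of 7 numbers parted by spaces: the shift along the tool's x, y, z each as a share of 100 mm, from -1 to 1, then the turn, a rotation vector about the tool's x, y, z each as a share of 90 degrees, from -1 to 1, then the finger opening in mm, from 0 to 94. In form: tx ty tz rx ry rz gripper; .... A call has 1 to 5 rows; each row is the pose to reach, as a shift and turn from the pose commanded when the call began, along the tool's axes at that moment; what a row does not reach only later rows make up. A row lasts 1/10 s, in which the tool goes at most 50 mm and 8.59 degrees, less where a joint would pass 70% of its speed; a pose out of reach is approached as far as the arm can. A call with a number of a shift or a turn outside -1 to 1 is refused whole. A call with a gripper value outside its range is refused whole. The fingers move at their own pace and stop on an object; the grip force is fixed at half the most. Time passes only in rows, so rows that repeat a pose let the fingers close. It gives the time, the measured TCP pose, the force, the opening and the grip force at its end, in the units of the state.
- robot.get_obs(): the state, without advancing time (a new reading comes with each control period).
- snapshot(name): name is "side" or "top" or "wrist"; returns a dict with "img" (420x560x3 uint8, red, green, blue), "fx", "fy", "cx", "cy" (pixels), "T" (4x4, takes a point from camera to world coordinates); the wrist camera has in their place "hand_eye" (4x4, takes a point from camera to tool coordinates, whose origin is the TCP and whose axes are the flange's). Camera axes: x right, y up, looking along -z (the intrinsics and any distortion apply to the point x, -y, -z); pixel columns grow to the right and rows downward; lengths in m; the calibration is good to about 2 mm. The wrist camera is an equidistant fisheye: a pixel r from the principal point sees the ray r / f radians off the axis. A picture is of the moment at which its call begins: read the wrist's pose just before it. There is no depth.
- robot.close_job(): hands the job in; it is judged then, once.
Trained networks look in the newest picture that a camera, given by its name, has taken for a name from the list of things; names that differ only in an ending like _2 or _b are one class to them, and where a whole thing is asked for, a point or a joint stands for the part that bears it (a point fixed in the world has none). Each returns a list of dicts, best first, with "confidence" (0 to 1); they miss things now and then, are a little off and sometimes report something else, mostly with a low value. They report only what shows in the picture. A call takes as long as a camera call. They do not tell look-alikes from the thing itself.
- finder.look_for(camera, thing): "xy" ([column, row] in pixels, amid what is visible of it).
- finder.masks_of(camera, thing): "region" (420x560 bool, what is visible of it) and "xy" ([column, row] in pixels, amid what is visible of it).
- finder.landmark_of(camera, thing): "xy" ([column, row] in pixels: a listed point, or the origin of a listed thing).
The state is a dict: "time": time; "joint_positions": joint angles; "qvel": joint speeds; "joint_torque": joint torques, N m; "tool_pos": TCP position; "ee_rot": TCP orientation; "wrist_force": force on the tool from outside, world axes, zero at the start; "wrist_torque": the same for the moment, N m; "width": finger opening in m; "finger_force": force on a finger pad.
Only numpy, scipy, OpenCV 4.12 (cv2) and the standard library are available. Lean on these libraries where they do the work, as an engineer would, in place of code of your own. Each camera call takes 0.05 s, during which the arm holds its last target. There are 200 camera calls.

## Task

Change the sauce-pot warmer over for service: reach into the recess of its control head and turn the dial, which was left on, right down to off; with the heat still off, seat the sloped tray fully home on the heater's two pegs with its back stop away from the robot. Then stand every lidded sauce pot in the tray, slid down the slope until it rests against the back stop, and set the dial to the long hold mark, leaving the other things on the ledge as they are.

Things in the scene. Friction and masses are not known exactly. Their poses are not given: they have to be found in the camera images.
- warmer: fixed stainless warmer. Origin: centre of the heater deck's underside, on the ledge; x to its back (away from the robot at yaw 0), y to its left, z up. Deck 190 mm (x) by 280 mm (y), its flat top 40 mm above the ledge, bare at the start. Control head: block 140 (x) by 114 (y) mm, 112 mm high, at the deck's right end, centred at x 0, y -197 mm
- peg_left (a point): tip of the left of the deck's two upright alignment pegs, x 0, y +100 mm from the warmer's origin; pegs 12 mm across with domed tips, standing 14 mm above the deck top (tip 54 mm above the ledge)
- peg_right (a point): tip of the right alignment peg, alike, at x 0, y -100 mm from the warmer's origin
- dial (a joint): angle of the dial, rad: 0 = off (end stop), grows clockwise seen from above to 2.6 = full heat (end stop); long hold mark at 1.30. At angle q the white pointer line on the bar points to the warmer's +x turned clockwise by q: to a round dot at off, one long black bar at hold, a double line at full. Stays where left; turns with about 0.05 N m
- dial_grip (a point): on the dial's axis, 94 mm above the ledge; frame turns with the dial, x along the bar to the pointer, z up. Dial: disc 40 mm across (top 80 mm above the ledge) with a flat bar 38 mm long, 12 mm thick, top 102 mm above the ledge, to be pinched across its thickness. It sits in a square recess 84 by 84 mm in the head's top, lip at 112, floor at 72 mm: enter with fingers only partly open
- tray: loose stainless sloped tray, 0.7 kg, 170 (x) by 274 (y) mm. Origin: centre of its flat underside; x towards its back stop, z up. Square holes 18 mm wide in the underside at x 0, y +100 and -100 mm take the pegs. Seated, its origin is 40 mm above the warmer's and their axes agree. Starts flat on the ledge, turned about 80 degrees left
- tray_bar (a point): middle of the tray's black carrying bar, 122 mm above the underside at x 0, y 0, over the centre of mass: 12 mm wide, 14 mm high, 110 mm long along the tray's x, on two posts at x +49 and -49 mm. Below it a divider 8 mm thick, 64 mm high, runs along y 0
- tray_floor (a point): middle of the tray's inner floor, 34 mm above the underside; the floor slopes down towards +x at 0.21 rad. Side walls' inner faces at y +133 and -133 mm, 64 mm high. Room for two pots side by side each side of the divider (about y 41 and 101 mm, either sign). Pots do not slide by themselves: push them down the slope (1 to 2 N)
- tray_stop (a point): middle of the foot of the tray's back stop, x 76, y 0, z 18 mm from the tray's origin; the stop is 30 mm high, square to the sloped floor, 78 mm down the slope from tray_floor. A pot resting against it has its origin at x 50, z 23 mm in the tray's frame and leans 0.21 rad with the floor
- pot0: lidded steel sauce pot, one of three or four alike (absent ones read None): cylinder 54 mm across with a 55 mm lid, lid top 52 mm high, on it a black knob 20 mm across and 20 mm high (top at 72 mm). 0.11 to 0.22 kg; lid fixed. Origin: centre of the underside, z up its axis. Starts upright on the ledge
- pot1: lidded steel sauce pot, one of three or four alike (absent ones read None): cylinder 54 mm across with a 55 mm lid, lid top 52 mm high, on it a black knob 20 mm across and 20 mm high (top at 72 mm). 0.11 to 0.22 kg; lid fixed. Origin: centre of the underside, z up its axis. Starts upright on the ledge
- pot2: lidded steel sauce pot, one of three or four alike (absent ones read None): cylinder 54 mm across with a 55 mm lid, lid top 52 mm high, on it a black knob 20 mm across and 20 mm high (top at 72 mm). 0.11 to 0.22 kg; lid fixed. Origin: centre of the underside, z up its axis. Starts upright on the ledge
- pot3: lidded steel sauce pot, one of three or four alike (absent ones read None): cylinder 54 mm across with a 55 mm lid, lid top 52 mm high, on it a black knob 20 mm across and 20 mm high (top at 72 mm). 0.11 to 0.22 kg; lid fixed. Origin: centre of the underside, z up its axis. Starts upright on the ledge
- grinder: bystander: chrome press-top grinder, 58 mm across, 138 mm high; origin at the centre of its underside
- jar: bystander: white ceramic lidded jar, 100 mm across, 138 mm high; origin at the centre of its underside
- oil: bystander: oil bottle, 60 mm across, 160 mm high; origin at the centre of its underside
- mug: bystander: white enamel mug, 76 mm across, 80 mm high, handle at its +y; origin at the centre of its underside
- saltdish: bystander: dark wooden salt dish, 90 mm across, 40 mm high; origin at the centre of its underside
- spice: bystander: small amber spice jar with a black cap, 40 mm across, 75 mm high; origin at the centre of its underside
Things that resemble listed ones, but are neither listed nor needed, are in the scene too. What is shaped like the pot3 but blue or purple is not meant.

How it is judged:
On the way, in this order (a step that is already met when the one before it is completed fails the run):
1. the dial is turned down to off (value of joint dial below 0.12 rad), for 0.2 s.
2. the tray is seated on the pegs, with the heat off (horizontal distance between tray and warmer below 0.006 m and z of tray in the frame of warmer between 0.037 and 0.043 m and angle between the x axis of tray and the x axis of warmer, either way round below 0.06 rad and x of tray_stop in the frame of warmer above 0.06 m and value of joint dial below 0.15 rad and linear speed of tray below 0.02 m/s), for 0.2 s.
At the end, for the whole second after the job is handed in: tray flat on the deck over both pegs, stop at the back (within 6 mm, 0.06 rad, 3 mm in height); every pot present stands at rest on the tray floor, at most about 5 mm from the back stop; dial within 0.12 rad of the hold mark (1.30) (horizontal distance between tray and warmer below 0.006 m and z of tray in the frame of warmer between 0.037 and 0.043 m and angle between the x axis of tray and the x axis of warmer, either way round below 0.06 rad and x of tray_stop in the frame of warmer above 0.06 m and value of joint dial between 1.18 and 1.42 rad and x of pot0 in the frame of tray between 0.0445 and 0.056 m and z of pot0 in the frame of tray between 0.016 and 0.03 m and y of pot0 in the frame of tray between -0.112 and 0.112 m and angle between the z axis of pot0 and the z axis of tray, either way round between 0.14 and 0.28 rad and angle between each of pot0, pot1, pot2, pot3's own z axis and vertical below 0.5 rad and linear speed of each of pot0, pot1, pot2, pot3 below 0.02 m/s and x of pot1 in the frame of tray between 0.0445 and 0.056 m and z of pot1 in the frame of tray between 0.016 and 0.03 m and y of pot1 in the frame of tray between -0.112 and 0.112 m and angle between the z axis of pot1 and the z axis of tray, either way round between 0.14 and 0.28 rad and x of pot2 in the frame of tray between 0.0445 and 0.056 m and z of pot2 in the frame of tray between 0.016 and 0.03 m and y of pot2 in the frame of tray between -0.112 and 0.112 m and angle between the z axis of pot2 and the z axis of tray, either way round between 0.14 and 0.28 rad and x of pot3 in the frame of tray between 0.0445 and 0.056 m and z of pot3 in the frame of tray between 0.016 and 0.03 m and y of pot3 in the frame of tray between -0.112 and 0.112 m and angle between the z axis of pot3 and the z axis of tray, either way round between 0.14 and 0.28 rad); the robot touches nothing.
It fails at once if a bystander is knocked over or shifted by more than 50 mm (distance of any of grinder, jar, oil, mug, saltdish, spice from where it was at the start of the episode above 0.05 m or angle between any of grinder, jar, oil, mug, saltdish, spice's own z axis and vertical above 0.5 rad).
Of pot0, pot1, pot2, pot3 only 3 to 4 are there at a start; the rules pass over those that are not, and their reading is None.
At some moment in a run one of pot0, pot1, pot2, pot3 may be knocked a few centimetres aside while the robot is not near it.
Once in a run the grip may slacken for a moment while it holds something.
It also fails if it takes over 208 s, if anything falls off the work surface, if the arm or the gripper's body presses on something with over 40 N, if the wrist force passes 120 N, or if a joint passes its speed limit or range.

## Working session

There is one attempt and no reset: what is moved stays moved. The work goes in short steps, Python scripts to look and compute and a tool call to move; the robot and the scene stay as the last step left them, time stands still between calls to the robot, and variables do not carry over. Pictures are saved under pics/ and viewed, at most 14 in all, crops included, and the job is handed in when it is done.

Besides the shell and the picture viewer there is one more tool, called after "Emit:" as name(argument=value, ...) on one line, values as JSON. drive_tool: Moves the arm, as the interface text tells. Shift numbers are shares of 100 mm and turn numbers shares of 90 degrees, none past 1 either way. Its arguments: {"type":"object","properties":{"deltas":{"type":"string"}},"required":["deltas"]}

```bash
ls; mkdir -p pics; cat > h.py <<'E'
import numpy as np, cv2
from scipy.spatial.transform import Rotation as R
from bench import robot, snapshot, finder
def ray(s,xy,T=None):
    """world origin, direction of pixel"""
    x,y=(xy[0]-s["cx"])/s["fx"],(xy[1]-s["cy"])/s["fy"]
    if "hand_eye" in s:
        r=np.hypot(x,y); k=np.sin(r)/r if r>1e-9 else 1
        d=np.array([x*k,-y*k,-np.cos(r)]); M=T@s["hand_eye"]
    else:
        d=np.array([x,-y,-1.]); M=s["T"]
    return M[:3,3],M[:3,:3]@d
def tool():
    o=robot.get_obs(); T=np.eye(4); T[:3,3]=o["tool_pos"]; T[:3,:3]=R.from_euler("xyz",o["ee_rot"]).as_matrix(); return T
def at(s,xy,z,T=None):
    o,d=ray(s,xy,T); return o+d*(z-o[2])/d[2]
def save(s,n): cv2.imwrite("pics/"+n,s["img"][:,:,::-1])
E
python3 - <<'E'
from h import *
o=robot.get_obs(); print({k:np.round(v,3) for k,v in o.items()})
Z={"warmer":.03,"peg_left":.054,"peg_right":.054,"dial_grip":.094,"tray_bar":.122,"tray":0,"tray_stop":.018,"pot0":0,"grinder":0,"jar":0,"oil":0,"mug":0,"saltdish":0,"spice":0}
for c in ("top","side"):
    s=snapshot(c); save(s,c+"0.png"); print(c,np.round(s["T"],3).tolist(), s["fx"])
    for n,z in Z.items():
        for d in finder.landmark_of(c,n)[:7]:
            print(n,round(d["confidence"],2),np.round(d["xy"]),np.round(at(s,d["xy"],z)[:2],3))
E
```

```text
pics
{'time': np.float64(0.0), 'joint_positions': array([-1.268,  0.088,  1.372, -0.   ,  1.684, -0.103]), 'qvel': array([-0.002, -0.   ,  0.   , -0.   ,  0.   , -0.   ]), 'joint_torque': array([-1.0000e-03, -3.4019e+01, -3.0243e+01,  7.2000e-02,  3.3000e-02,
       -0.0000e+00]), 'tool_pos': array([ 0.217, -0.505,  0.204]), 'ee_rot': array([-3.139, -0.   ,  0.406]), 'wrist_force': array([0.39 , 0.29 , 0.253]), 'wrist_torque': array([ 0.043, -0.01 , -0.005]), 'finger_force': np.float64(0.0), 'width': np.float64(0.094)}
top [[0.026, 0.981, -0.191, 0.29], [-1.0, 0.025, -0.005, -0.041], [-0.0, 0.191, 0.982, 1.398], [0.0, 0.0, 0.0, 1.0]] 516.4652076622258
warmer 0.82 [180. 209.] [0.537 0.224]
peg_right 0.75 [210. 209.] [0.536 0.14 ]
dial_grip 0.67 [246. 212.] [0.522 0.041]
tray_bar 0.91 [386. 199.] [ 0.559 -0.311]
tray 0.93 [375. 212.] [ 0.548 -0.308]
tray_stop 0.61 [349. 206.] [ 0.559 -0.232]
pot0 0.97 [432. 199.] [ 0.589 -0.464]
pot0 0.97 [229. 146.] [0.726 0.104]
pot0 0.85 [303. 244.] [ 0.456 -0.111]
pot0 0.79 [303. 206.] [ 0.56  -0.109]
pot0 0.72 [305. 171.] [ 0.661 -0.114]
pot0 0.6 
[... 830 characters left out ...]
05]
tray 0.89 [281. 171.] [ 0.557 -0.318]
tray_stop 0.21 [274. 275.] [0.534 0.106]
tray_stop 0.16 [279. 172.] [ 0.56  -0.295]
pot0 0.9 [210. 270.] [0.715 0.096]
pot0 0.85 [271. 220.] [ 0.565 -0.104]
pot0 0.77 [311. 142.] [ 0.466 -0.476]
pot0 0.68 [307. 224.] [ 0.456 -0.099]
pot0 0.56 [276. 139.] [ 0.59  -0.476]
pot0 0.46 [202. 174.] [ 0.813 -0.277]
grinder 0.83 [207. 242.] [ 0.744 -0.001]
grinder 0.69 [281. 146.] [ 0.569 -0.44 ]
grinder 0.47 [338. 202.] [ 0.365 -0.201]
jar 0.69 [210. 208.] [ 0.76  -0.135]
oil 0.81 [359. 173.] [ 0.298 -0.336]
mug 0.82 [328. 287.] [0.383 0.118]
saltdish 0.88 [338. 201.] [ 0.365 -0.203]
spice 0.79 [325. 253.] [0.395 0.003]
spice 0.73 [211. 205.] [ 0.759 -0.147]
```

```bash
python3 - <<'E'
import cv2
a=cv2.imread("pics/top0.png")[90:340,130:470]
cv2.imwrite("pics/top0c.png",cv2.resize(a,None,fx=2.3,fy=2.3,interpolation=cv2.INTER_CUBIC))
E
```

```text
(no output)
```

View pics/top0c.png

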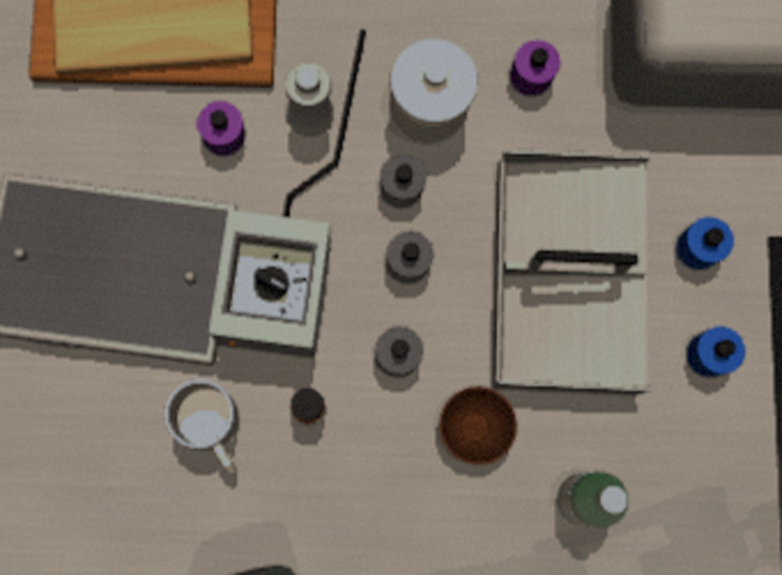

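View pics/side0.png

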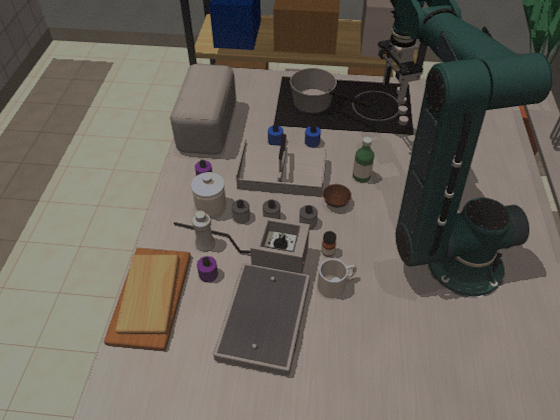

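Steel pots, in full top-image pixels: (305,168), (308,202) and (303,243). The look-alikes are purple at (226,146) and (362,120), and blue at (437,196) and (441,243), so I exclude those four. The dial is at (248,213), its pointer towards -y. The tray is at (378,208) with its stop on the left (+y), and the bare deck has pegs at (138,200) and (212,210).

Emit:
drive_tool(deltas="0 0 -1 0 0 0.2585 45;0 0 -1 0 0 0.2585 45;0 0 -1 0 0 0.2585 45;0 0 -1 0 0 0.2585 45")

```text
time: 1.9
tool_pos: [0.2173, -0.506, 0.3078]
ee_rot: [3.137, -0.001, -0.0]
wrist_force: [0.0, -0.3, -1.1]
width: 0.0656
finger_force: 0.0
```

Emit:
drive_tool(deltas="0.5 -1 0 0 0 0 45;0.5 -1 0 0 0 0 45;0.5 -1 0 0 0 0 45")

```text
time: 2.2
tool_pos: [0.2683, -0.4018, 0.3045]
ee_rot: [-3.139, 0.0, 0.006]
wrist_force: [0.4, -0.3, -0.3]
width: 0.046
finger_force: 0.0
```

Emit:
drive_tool(deltas="0.5 -1 0 0 0 0 45;0.5 -1 0 0 0 0 45;0.5 -1 0 0 0 0 45")

```text
time: 2.5
tool_pos: [0.3182, -0.3022, 0.3048]
ee_rot: [-3.14, 0.0, 0.006]
wrist_force: [-0.0, -0.2, 0.5]
width: 0.045
finger_force: 0.0
```

Emit:
drive_tool(deltas="0.5 -1 0 0 0 0 45;0.5 -1 0 0 0 0 45;0.5 -1 0 0 0 0 45")

```text
time: 2.8
tool_pos: [0.3682, -0.2028, 0.3048]
ee_rot: [-3.14, 0.001, 0.006]
wrist_force: [-0.1, -0.2, -0.5]
width: 0.0449
finger_force: 0.0
```

Emit:
drive_tool(deltas="0.5 -1 0 0 0 0 45;0.5 -1 0 0 0 0 45;0.5 -1 0 0 0 0 45")

```text
time: 3.1
tool_pos: [0.4183, -0.1032, 0.3044]
ee_rot: [-3.141, 0.001, 0.005]
wrist_force: [-0.9, 0.1, -0.2]
width: 0.0452
finger_force: 0.0
```

Emit:
drive_tool(deltas="0.5 -1 0 0 0 0 45;0.5 -1 0 0 0 0 45;0.5 -1 0 0 0 0 45")

```text
time: 3.4
tool_pos: [0.4684, -0.0037, 0.3041]
ee_rot: [-3.141, 0.002, 0.004]
wrist_force: [0.2, -0.9, 0.3]
width: 0.0448
finger_force: 0.0
```

Emit:
drive_tool(deltas="0.5 -0.6 0 0 0 0 45;0.5 -0.6 0 0 0 0 45;0.5 -0.6 0 0 0 0 45")

```text
time: 3.7
tool_pos: [0.5187, 0.0546, 0.3033]
ee_rot: [3.141, 0.003, 0.002]
wrist_force: [0.5, -1.3, 0.2]
width: 0.045
finger_force: 0.0
```

```bash
python3 - <<'E'
from h import *
T=tool(); s=snapshot("wrist"); save(s,"w1.png"); print(np.round(T,3),np.round(s["hand_eye"],3),s["fx"],robot.get_obs()["joint_positions"])
for n,z in {"peg_left":.054,"peg_right":.054,"dial_grip":.094,"warmer":0.}.items():
    for d in finder.landmark_of("wrist",n)[:3]: print(n,round(d["confidence"],2),np.round(d["xy"]),np.round(at(s,d["xy"],z,T)[:2],4))
E
```

```text
[[ 1.     0.002 -0.003  0.519]
 [ 0.002 -1.    -0.001  0.055]
 [-0.003  0.001 -1.     0.303]
 [ 0.     0.     0.     1.   ]] [[-0.001  0.969  0.248  0.071]
 [ 1.     0.001  0.     0.001]
 [ 0.     0.248 -0.969 -0.18 ]
 [ 0.     0.     0.     1.   ]] 325.19226210127806 [-5.07997398e-03  2.57117416e-02  1.24197987e+00 -1.74891968e-03
  1.87694314e+00  1.56490046e+00]
peg_left 0.75 [ 85. 153.] [0.5597 0.337 ]
peg_right 0.59 [215. 164.] [0.5356 0.1338]
peg_right 0.55 [529. 170.] [ 0.541 -0.372]
dial_grip 0.81 [286. 177.] [0.5249 0.0407]
warmer 0.78 [156. 155.] [0.5455 0.2381]
```

View pics/w1.png

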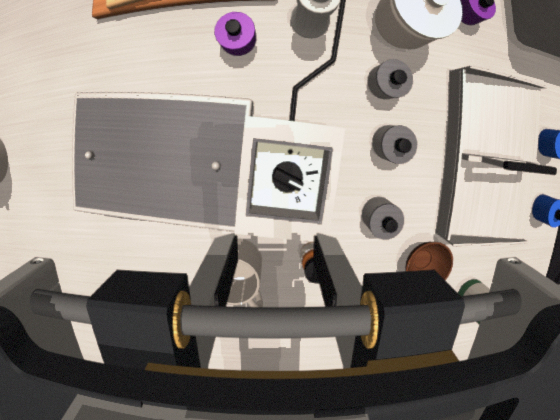

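The wrist view agrees: dial at pixel (287,178), pegs at (89,155) and (215,166). The pointer points right and slightly down. Next is the close crop to check the bar angle.

```bash
python3 - <<'E'
from h import *
a=cv2.imread("pics/w1.png")[140:215,245:335]
cv2.imwrite("pics/w1c.png",cv2.resize(a,None,fx=6,fy=6,interpolation=cv2.INTER_CUBIC))
E
```

```text
(no output)
```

View pics/w1c.png

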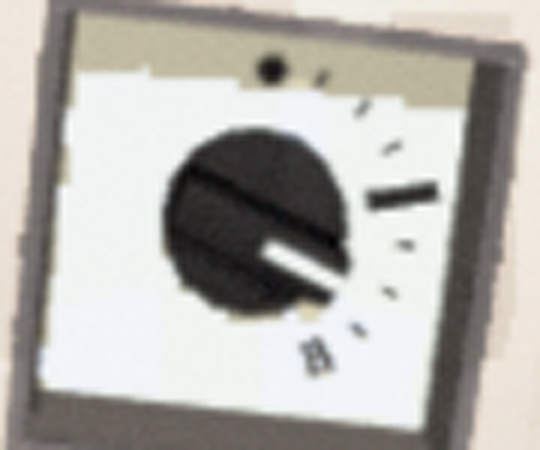

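Emit:
drive_tool(deltas="0.06 0.14 0 0 0 -0.4 35;0.06 0.14 0 0 0 -0.4 35;0.06 0.14 0 0 0 -0.4 35;0.06 0.14 0 0 0 -0.4 35;0.06 0.14 0 0 0 -0.4 35")

```text
time: 4.45
tool_pos: [0.5228, 0.0393, 0.306]
ee_rot: [3.141, -0.0, 0.628]
wrist_force: [-0.8, 0.5, 0.6]
width: 0.0349
finger_force: 0.0
```

Emit:
drive_tool(deltas="0 0 1 0 0 -0.3 35;0 0 1 0 0 -0.3 35;0 0 1 0 0 -0.3 35;0 0 1 0 0 -0.3 35;0 0 1 0 0 -0.3 35")

```text
time: 4.95
tool_pos: [0.5242, 0.04, 0.2074]
ee_rot: [3.138, -0.001, 1.095]
wrist_force: [-0.1, 0.4, 0.4]
width: 0.0351
finger_force: 0.0
```

```bash
python3 - <<'E'
from h import *
T=tool(); s=snapshot("wrist"); save(s,"w2.png"); print(np.round(T,3))
for n,z in {"peg_left":.054,"peg_right":.054,"dial_grip":.094}.items():
    for d in finder.landmark_of("wrist",n)[:3]: print(n,round(d["confidence"],2),np.round(d["xy"]),np.round(at(s,d["xy"],z,T)[:2],4))
a=s["img"][100:300,180:400,::-1]
cv2.imwrite("pics/w2c.png",cv2.resize(a,None,fx=2.7,fy=2.7,interpolation=cv2.INTER_CUBIC))
E
```

```text
[[ 0.458  0.889  0.004  0.524]
 [ 0.889 -0.458 -0.     0.04 ]
 [ 0.001  0.004 -1.     0.207]
 [ 0.     0.     0.     1.   ]]
peg_right 0.55 [241. 109.] [0.5336 0.1328]
dial_grip 0.88 [276. 204.] [0.5239 0.0374]
dial_grip 0.67 [282. 302.] [ 0.4808 -0.0589]
```

View pics/w2c.png

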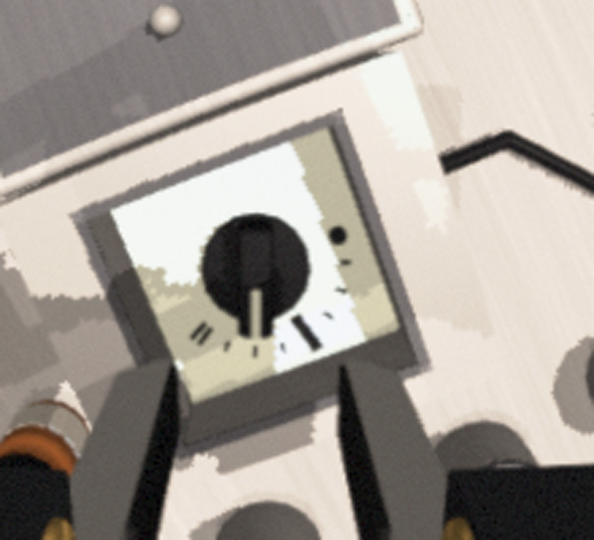

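The bar lies along the tool's x, midway between the fingers (crop (257,280)), so I descend, pinch and turn it counter-clockwise.

Emit:
drive_tool(deltas="0 0 0.5 0 0 0 35;0 0 0.9 0 0 0 35;0 0 0.9 0 0 0 35")

```text
time: 5.45
tool_pos: [0.5193, 0.0406, 0.1099]
ee_rot: [-3.131, 0.005, 1.098]
wrist_force: [-1.2, -0.0, 0.7]
width: 0.035
finger_force: 0.0
```

Emit:
drive_tool(deltas="0 0 0.3 0 0 0 35;0 0 0.3 0 0 0 35;0 0 0.3 0 0 0 0;0 0 0.3 0 0 0 0;0 0 0.3 0 0 0 0")

```text
time: 5.95
tool_pos: [0.5247, 0.0405, 0.0879]
ee_rot: [3.138, -0.002, 1.099]
wrist_force: [-0.0, 0.2, 0.1]
width: 0.0146
finger_force: 0.0
```

Emit:
drive_tool(deltas="0 0 0 0 0 0 0;0 0 0 0 0 0 0;0 0 0 0 0 0 0")

```text
time: 6.25
tool_pos: [0.5243, 0.0407, 0.0877]
ee_rot: [3.139, -0.002, 1.099]
wrist_force: [-1.1, 0.7, 6.4]
width: 0.0116
finger_force: 30.0
```

Emit:
drive_tool(deltas="0 0 0 0 0 -0.09 0;0 0 0 0 0 -0.18 0;0 0 0 0 0 -0.27 0;0 0 0 0 0 -0.36 0;0 0 0 0 0 -0.45 0")

```text
time: 6.75
tool_pos: [0.5233, 0.0409, 0.0876]
ee_rot: [3.141, -0.0, 1.812]
wrist_force: [-5.0, 0.6, 7.3]
width: 0.0114
finger_force: 30.0
```

Emit:
drive_tool(deltas="0 0 0 0 0 -0.09 0;0 0 0 0 0 -0.18 0;0 0 0 0 0 -0.27 0;0 0 0 0 0 -0.36 0;0 0 0 0 0 -0.45 0")

```text
time: 7.25
tool_pos: [0.5225, 0.0403, 0.0876]
ee_rot: [-3.14, -0.0, 2.519]
wrist_force: [-6.3, -0.7, 9.1]
width: 0.0119
finger_force: 30.0
```

Emit:
drive_tool(deltas="0 0 0 0 0 -0.09 0;0 0 0 0 0 -0.18 0;0 0 0 0 0 -0.24 0;0 0 0 0 0 -0.3 0;0 0 0 0 0 -0.3 0")

```text
time: 7.75
tool_pos: [0.5222, 0.0397, 0.0876]
ee_rot: [-3.139, -0.001, 2.986]
wrist_force: [-5.3, -2.3, 9.5]
width: 0.0118
finger_force: 30.0
```

Emit:
drive_tool(deltas="0 0 0 0 0 0 0;0 0 0 0 0 0 35;0 0 0 0 0 0 35;0 0 0 0 0 0 35;0 0 0 0 0 0 35")

```text
time: 8.25
tool_pos: [0.5232, 0.0406, 0.0851]
ee_rot: [-3.142, -0.0, 2.984]
wrist_force: [-0.6, -0.2, -0.3]
width: 0.0346
finger_force: 0.0
```

Emit:
drive_tool(deltas="0 0 -0.5 0 0 0 35;0 0 -1 0 0 0 35;0 0 -1 0 0 0 35;0 0 -1 0 0 0 35")

```text
time: 8.65
tool_pos: [0.5243, 0.0406, 0.1872]
ee_rot: [3.141, 0.004, 2.984]
wrist_force: [0.5, -0.4, -0.1]
width: 0.0355
finger_force: 0.0
```

```bash
python3 - <<'E'
from h import *
T=tool(); s=snapshot("wrist"); save(s,"w3.png"); print(np.round(T,3))
for n,z in {"dial_grip":.094,"peg_left":.054,"peg_right":.054}.items():
    for d in finder.landmark_of("wrist",n)[:2]: print(n,round(d["confidence"],2),np.round(d["xy"]),np.round(at(s,d["xy"],z,T)[:2],4))
a=s["img"][80:280,180:400,::-1]
cv2.imwrite("pics/w3c.png",cv2.resize(a,None,fx=2.7,fy=2.7,interpolation=cv2.INTER_CUBIC))
E
```

```text
[[-0.988  0.157  0.004  0.524]
 [ 0.157  0.988 -0.     0.041]
 [-0.004  0.    -1.     0.187]
 [ 0.     0.     0.     1.   ]]
dial_grip 0.69 [276. 208.] [0.5244 0.0401]
peg_left 0.77 [520. 187.] [0.5559 0.3355]
peg_right 0.58 [368. 190.] [0.5314 0.1335]
```

View pics/w3c.png

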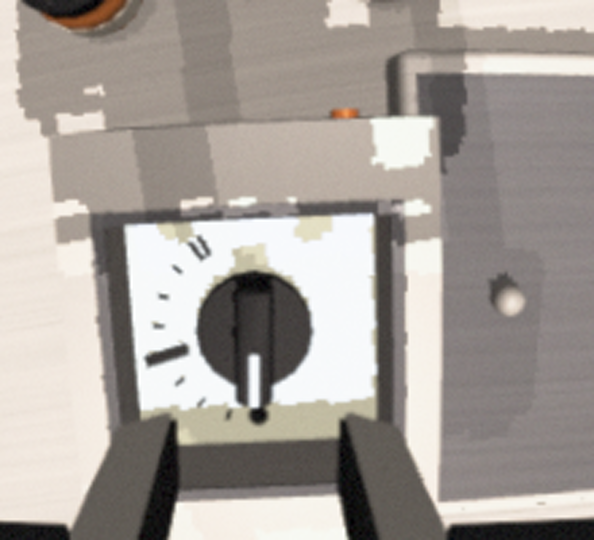

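The pointer is now on the off dot (crop (256,410)), so the heat is off. One look over the deck to fix the peg positions, then the tray.

Emit:
drive_tool(deltas="-0.1 1 -0.5 0 0 0 35;-0.1 1 -0.5 0 0 0 35;-0.1 1 -0.5 0 0 0 35")

```text
time: 9.15
tool_pos: [0.5496, 0.1412, 0.2362]
ee_rot: [3.14, 0.001, 2.988]
wrist_force: [-0.3, -1.1, 0.3]
width: 0.0351
finger_force: 0.0
```

Emit:
drive_tool(deltas="-0.1 1 -0.5 0 0 0 35;-0.1 1 -0.5 0 0 0 35;-0.1 1 -0.5 0 0 0 35;-0.1 1 -0.5 0 0 0 35;-0.1 1 -0.5 0 0 0 35")

```text
time: 9.65
tool_pos: [0.574, 0.2341, 0.2835]
ee_rot: [-3.139, -0.003, 2.984]
wrist_force: [0.5, -0.3, -0.6]
width: 0.0346
finger_force: 0.0
```

```bash
python3 - <<'E'
from h import *
T=tool(); s=snapshot("wrist"); save(s,"w4.png"); print(np.round(T,3))
P={}
for n,z in {"peg_left":.054,"peg_right":.054,"dial_grip":.094}.items():
    for d in finder.landmark_of("wrist",n)[:3]: print(n,round(d["confidence"],2),np.round(d["xy"],1),np.round(at(s,d["xy"],z,T)[:2],4))
# blob check of pegs: bright spots
g=cv2.cvtColor(s["img"],cv2.COLOR_RGB2GRAY)
for n in("peg_left","peg_right"):
    for d in finder.masks_of("wrist",n)[:3]:
        ys,xs=np.nonzero(d["region"]); print(n,round(d["confidence"],2),len(xs),xs.mean(),ys.mean(),np.round(at(s,[xs.mean(),ys.mean()],.05,T)[:2],4))
E
```

```text
[[-0.988  0.157 -0.003  0.574]
 [ 0.157  0.988 -0.002  0.234]
 [ 0.003 -0.002 -1.     0.284]
 [ 0.     0.     0.     1.   ]]
peg_left 0.64 [353.4 156.8] [0.5574 0.3371]
peg_right 0.65 [195.3 159.8] [0.5292 0.1358]
dial_grip 0.6 [116.5 170.3] [0.5197 0.0417]
peg_left 0.67 40063 229.94518633152785 160.8352095449667 [0.5388 0.1796]
peg_right 0.59 39978 229.9649557256491 160.63702536395016 [0.5385 0.1797]
```

View pics/w4.png

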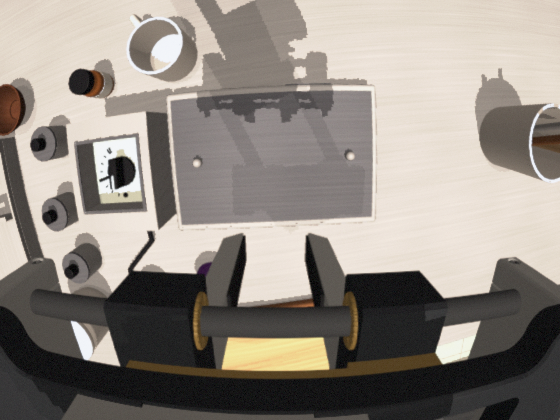

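Pegs at about (350,156) and (197,162). I'll refine these with a blob centroid.

```bash
python3 - <<'E'
from h import *
s=snapshot("wrist"); T=tool(); im=s["img"]; g=cv2.cvtColor(im,cv2.COLOR_RGB2GRAY)
W=[]
for c in((350,156),(197,162)):
    x,y=c; w=g[y-8:y+9,x-8:x+9].astype(float); w=np.clip(w-np.median(w)-25,0,None)
    Y,X=np.mgrid[y-8:y+9,x-8:x+9]; p=[(w*X).sum()/w.sum(),(w*Y).sum()/w.sum()]
    q=at(s,p,.051,T)[:2]; W.append(q); print(np.round(p,1),np.round(q,4),(w>0).sum())
d=W[0]-W[1]; m=(W[0]+W[1])/2; yaw=-np.arctan2(d[0],d[1]); print("origin",m,np.hypot(*d),"yaw",yaw)
# tray estimates
for c in("top","side"):
    s=snapshot(c)
    for n,z in(("tray_bar",.122),("tray",0),("tray_stop",.018),("pot0",0)):
        for d in finder.landmark_of(c,n)[:6]: print(c,n,round(d["confidence"],2),np.round(d["xy"]),np.round(at(s,d["xy"],z)[:2],3))
E
```

```text
[350.2 155.3] [0.5565 0.3346] 43
[196.  162.7] [0.5341 0.1352] 46
origin [0.54532715 0.23485526] 0.20066056380964212 yaw -0.11187910696520764
top tray_bar 0.68 [383. 201.] [ 0.555 -0.304]
top tray 0.97 [378. 213.] [ 0.546 -0.314]
top tray_stop 0.81 [350. 208.] [ 0.556 -0.236]
top tray_stop 0.69 [138. 197.] [0.57  0.343]
top pot0 0.92 [303. 173.] [ 0.655 -0.108]
top pot0 0.87 [303. 245.] [ 0.453 -0.111]
top pot0 0.76 [431. 198.] [ 0.591 -0.463]
top pot0 0.71 [360. 121.] [ 0.81  -0.266]
top pot0 0.69 [434. 244.] [ 0.466 -0.468]
top pot0 0.65 [308. 210.] [ 0.55  -0.121]
side tray 0.57 [280. 175.] [ 0.558 -0.301]
side tray_stop 0.62 [328. 251.] [0.389 0.008]
side tray_stop 0.61 [280. 188.] [ 0.55  -0.223]
side tray_stop 0.6 [214. 205.] [ 0.747 -0.133]
side pot0 0.78 [310. 221.] [ 0.448 -0.112]
side pot0 0.72 [202. 176.] [ 0.811 -0.268]
side pot0 0.7 [208. 272.] [0.721 0.105]
side pot0 0.65 [269. 220.] [ 0.571 -0.105]
side pot0 0.53 [281. 236.] [ 0.53  -0.046]
side pot0 0.51 [280. 189.] [ 0.55  -0.239]
```

Emit:
drive_tool(deltas="-0.16 -0.99 -0.15 0 0 0.45 60;-0.16 -0.99 -0.15 0 0 0.45 60;-0.16 -0.99 -0.15 0 0 0.45 60;-0.16 -0.99 -0.15 0 0 0.45 60;-0.16 -0.99 -0.15 0 0 0.45 60")

```text
time: 11.0
tool_pos: [0.5747, 0.134, 0.3007]
ee_rot: [3.141, 0.0, 2.271]
wrist_force: [0.7, -0.3, 0.4]
width: 0.06
finger_force: 0.0
```

Emit:
drive_tool(deltas="-0.76 -0.65 -0.15 0 0 0.45 60;-0.76 -0.65 -0.15 0 0 0.45 60;-0.76 -0.65 -0.15 0 0 0.45 60;-0.76 -0.65 -0.15 0 0 0.45 60;-0.76 -0.65 -0.15 0 0 0.45 60")

```text
time: 11.5
tool_pos: [0.5746, 0.034, 0.3157]
ee_rot: [3.141, 0.0, 1.564]
wrist_force: [0.7, 0.1, -0.3]
width: 0.0602
finger_force: 0.0
```

Emit:
drive_tool(deltas="-1 -0.1 0 0 0 0 60;-1 -0.1 0 0 0 0 60;-1 -0.1 0 0 0 0 60")

```text
time: 11.8
tool_pos: [0.5639, -0.0704, 0.3151]
ee_rot: [-3.141, 0.002, 1.563]
wrist_force: [-0.5, 0.7, 0.3]
width: 0.0601
finger_force: 0.0
```

Emit:
drive_tool(deltas="-1 -0.1 0 0 0 0 60;-1 -0.1 0 0 0 0 60;-1 -0.1 0 0 0 0 60")

```text
time: 12.1
tool_pos: [0.5537, -0.17, 0.3146]
ee_rot: [-3.14, 0.002, 1.563]
wrist_force: [0.1, 0.0, 0.0]
width: 0.0598
finger_force: 0.0
```

Emit:
drive_tool(deltas="-1 0 0 0 0 0 60;-1 0 0 0 0 0 60;-1 0 0 0 0 0 60")

```text
time: 12.4
tool_pos: [0.554, -0.2695, 0.3135]
ee_rot: [-3.139, 0.0, 1.564]
wrist_force: [-0.2, 0.2, 0.3]
width: 0.0601
finger_force: 0.0
```

Emit:
drive_tool(deltas="-1 0 0 0 0 0 60;-1 0 0 0 0 0 60;-1 0 0 0 0 0 60;-1 0 0 0 0 0 60;-1 0 0 0 0 0 60")

```text
time: 12.9
tool_pos: [0.5552, -0.3633, 0.3161]
ee_rot: [3.141, -0.0, 1.573]
wrist_force: [1.2, -0.1, 0.2]
width: 0.0596
finger_force: 0.0
```

```bash
python3 - <<'E'
from h import *
T=tool(); s=snapshot("wrist"); save(s,"w5.png"); print(np.round(T,3))
for n,z in {"tray_bar":.129,"tray":0.,"tray_stop":.018,"tray_floor":.034}.items():
    for d in finder.landmark_of("wrist",n)[:2]: print(n,round(d["confidence"],2),np.round(d["xy"],1),np.round(at(s,d["xy"],z,T)[:2],4))
E
```

```text
[[-0.002  1.     0.001  0.555]
 [ 1.     0.002  0.    -0.363]
 [ 0.     0.001 -1.     0.316]
 [ 0.     0.     0.     1.   ]]
tray_bar 0.76 [276.8 140.5] [ 0.5564 -0.311 ]
tray_bar 0.32 [398.   36.3] [ 0.6987 -0.181 ]
tray 0.73 [275.2 134.5] [ 0.5547 -0.3083]
tray 0.29 [400.6  34. ] [ 0.7543 -0.1372]
tray_stop 0.61 [271.3  83.2] [ 0.549  -0.2321]
tray_stop 0.46 [274.9 136. ] [ 0.5543 -0.31  ]
tray_floor 0.7 [271.6 133.8] [ 0.5496 -0.3063]
```

View pics/w5.png

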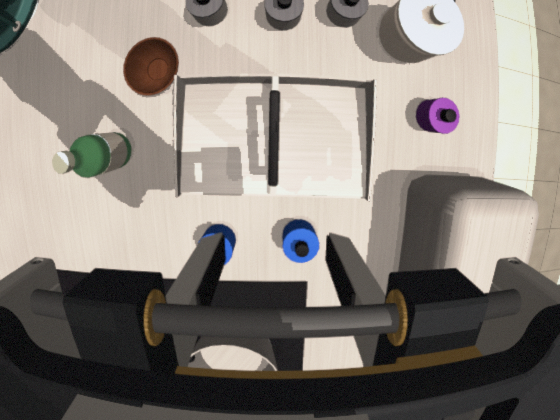

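The bar spans (274,92) to (273,185) and the stop is at the top (+y). I'll fit the bar and stop wall numerically.

```bash
python3 - <<'E'
from h import *
s=dict(snapshot("wrist")); T=tool(); g=cv2.cvtColor(s["img"],cv2.COLOR_RGB2GRAY)
b=(g<60).astype(np.uint8); b[:, :262]=0; b[:,290:]=0; b[:86]=0; b[192:]=0
n,l,st,c=cv2.connectedComponentsWithStats(b); k=1+st[1:,4].argmax(); ys,xs=np.nonzero(l==k); print(st[k])
def row(y0,y1): m=(ys>=y0)&(ys<=y1); return [xs[m].mean(),(ys[m].min()+ys[m].max())/2]
y0,y1=ys.min(),ys.max()
A=at(s,row(y0+3,y0+12),.129,T); B=at(s,row(y1-12,y1-3),.129,T)
E0=at(s,[xs[ys<y0+4].mean(),y0],.129,T);E1=at(s,[xs[ys>y1-4].mean(),y1],.129,T)
d=A-B; print("yaw",np.arctan2(d[1],d[0]),"ends",E0[:2],E1[:2],"mid",(E0+E1)[:2]/2,np.linalg.norm(E0-E1))
E
```

```text
[269  90  10  94 823]
yaw 1.5528221842471204 ends [ 0.55281816 -0.25496787] [ 0.55107026 -0.36073055] mid [ 0.55194421 -0.30784921] 0.10577712208211484
```

Emit:
drive_tool(deltas="0.55 -0.03 0.6 0 0 0.016 60;0.55 -0.03 0.6 0 0 0.016 60;0.55 -0.03 0.6 0 0 0.016 60")

```text
time: 13.5
tool_pos: [0.5495, -0.3062, 0.2503]
ee_rot: [-3.133, -0.006, 1.549]
wrist_force: [-0.2, -0.1, 0.2]
width: 0.0601
finger_force: 0.0
```

Emit:
drive_tool(deltas="0 0 0.4 0 0 0 60;0 0 0.8 0 0 0 60;0 0 0.8 0 0 0 60;0 0 0.8 0 0 0 60")

```text
time: 13.9
tool_pos: [0.5518, -0.3112, 0.1768]
ee_rot: [3.141, 0.001, 1.545]
wrist_force: [1.1, -0.1, 0.8]
width: 0.0599
finger_force: 0.0
```

```bash
python3 - <<'E'
from h import *
T=tool(); s=snapshot("wrist"); save(s,"w6.png"); print(np.round(T,3)); np.save("w6T.npy",T)
for n,z in {"tray_bar":.129,"tray_stop":.018,"tray_floor":.034}.items():
    for d in finder.landmark_of("wrist",n)[:2]: print(n,round(d["confidence"],2),np.round(d["xy"],1),np.round(at(s,d["xy"],z,T)[:2],4))
E
```

```text
[[ 0.026  1.     0.001  0.552]
 [ 1.    -0.026 -0.001 -0.311]
 [-0.001  0.001 -1.     0.177]
 [ 0.     0.     0.     1.   ]]
tray_bar 0.65 [276.4 218.3] [ 0.5521 -0.3082]
tray_stop 0.67 [275.7 118.5] [ 0.5538 -0.2348]
tray_floor 0.56 [273.6 193.2] [ 0.5496 -0.31  ]
```

View pics/w6.png

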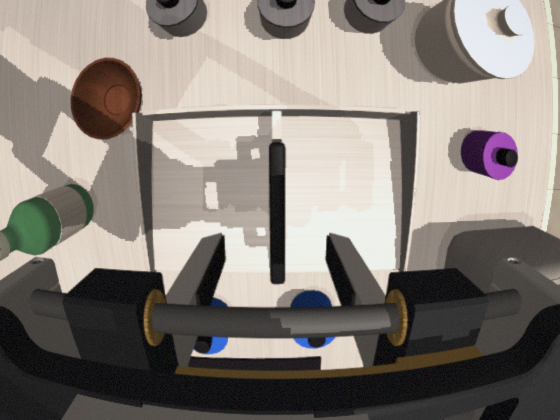

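The bar is centred between the fingers (277,212) and its midpoint agrees to within 2 mm. Descending to grip and lift.

Emit:
drive_tool(deltas="0.03 0 0.4 0 0 0 60;0.03 0 0.74 0 0 0 60;0.03 0 0.74 0 0 0 60;0.03 0 0.74 0 0 0 60")

```text
time: 14.5
tool_pos: [0.5521, -0.3078, 0.103]
ee_rot: [3.14, 0.001, 1.545]
wrist_force: [0.6, -0.5, 0.4]
width: 0.0599
finger_force: 0.0
```

Emit:
drive_tool(deltas="0 0 0 0 0 0 0;0 0 0 0 0 0 0;0 0 0 0 0 0 0;0 0 0 0 0 0 0;0 0 0 0 0 0 0")

```text
time: 15.0
tool_pos: [0.5517, -0.3074, 0.102]
ee_rot: [3.141, 0.0, 1.545]
wrist_force: [0.1, 0.0, -0.6]
width: 0.0232
finger_force: 0.0
```

Emit:
drive_tool(deltas="0 0 0 0 0 0 0;0 0 0 0 0 0 0;0 0 0 0 0 0 0;0 0 -0.05 0 0 0 0;0 0 -0.1 0 0 0 0")

```text
time: 15.5
tool_pos: [0.5497, -0.3064, 0.1091]
ee_rot: [-3.136, -0.003, 1.545]
wrist_force: [0.4, 0.2, -6.6]
width: 0.0116
finger_force: 30.0
```

Emit:
drive_tool(deltas="0 0 -0.2 0 0 0 0;0 0 -0.4 0 0 0 0;0 0 -0.6 0 0 0 0;0 0 -0.8 0 0 0 0;0 0 -0.8 0 0 0 0")

```text
time: 16.0
tool_pos: [0.5524, -0.3081, 0.1945]
ee_rot: [3.138, 0.003, 1.545]
wrist_force: [1.5, -1.0, -6.5]
width: 0.0117
finger_force: 30.0
```

Emit:
drive_tool(deltas="0 0 -0.2 0 0 0.03 0;0 0 -0.4 0 0 0.1 0;0 0 -0.6 0 0 0.16 0;0 0 -0.65 0 0 0.22 0;0 0 -0.65 0 0 0.28 0")

```text
time: 16.5
tool_pos: [0.5513, -0.3074, 0.2561]
ee_rot: [-3.141, 0.0, 1.102]
wrist_force: [-0.4, 0.4, -6.7]
width: 0.0119
finger_force: 30.0
```

Emit:
drive_tool(deltas="0 0 0 0 0 0.07 0;0 0 0 0 0 0.14 0;0 0 0 0 0 0.21 0;0 0 0 0 0 0.28 0;0 0 0 0 0 0.35 0")

```text
time: 17.0
tool_pos: [0.5507, -0.307, 0.2537]
ee_rot: [-3.137, 0.002, 0.551]
wrist_force: [-0.5, -0.8, -6.8]
width: 0.012
finger_force: 30.0
```

Emit:
drive_tool(deltas="0 0 0 0 0 0.07 0;0 0 0 0 0 0.14 0;0 0 0 0 0 0.21 0;0 0 0 0 0 0.28 0;0 0 0 0 0 0.35 0")

```text
time: 17.5
tool_pos: [0.5507, -0.3069, 0.2537]
ee_rot: [-3.139, 0.004, 0.001]
wrist_force: [0.5, 0.3, -7.0]
width: 0.0118
finger_force: 30.0
```

Emit:
drive_tool(deltas="0 0 0 0 0 0.05 0;0 0 0 0 0 0.075 0;0 0 0 0 0 0.075 0")

```text
time: 17.8
tool_pos: [0.5508, -0.307, 0.2539]
ee_rot: [-3.14, 0.004, -0.112]
wrist_force: [0.3, 0.7, -7.4]
width: 0.0118
finger_force: 30.0
```

Emit:
drive_tool(deltas="-0.02 -0.15 0 0 0 0 0;-0.05 -0.4 0 0 0 0 0;-0.08 -0.7 0 0 0 0 0;-0.12 -1 0 0 0 0 0")

```text
time: 18.2
tool_pos: [0.5503, -0.2044, 0.2557]
ee_rot: [-3.14, 0.001, -0.111]
wrist_force: [0.4, 0.5, -7.7]
width: 0.0115
finger_force: 30.0
```

Emit:
drive_tool(deltas="-0.04 -0.33 0 0 0 0 0;-0.08 -0.66 0 0 0 0 0;-0.12 -1 0 0 0 0 0")

```text
time: 18.5
tool_pos: [0.5491, -0.1034, 0.256]
ee_rot: [-3.141, 0.001, -0.111]
wrist_force: [0.1, 0.6, -6.2]
width: 0.0118
finger_force: 30.0
```

Emit:
drive_tool(deltas="-0.04 -0.33 0 0 0 0 0;-0.08 -0.66 0 0 0 0 0;-0.12 -1 0 0 0 0 0")

```text
time: 18.8
tool_pos: [0.5481, -0.0028, 0.2561]
ee_rot: [-3.141, 0.001, -0.11]
wrist_force: [-0.5, 0.0, -6.9]
width: 0.0116
finger_force: 30.0
```

Emit:
drive_tool(deltas="-0.04 -0.33 0 0 0 0 0;-0.08 -0.66 0 0 0 0 0;-0.12 -1 0 0 0 0 0")

```text
time: 19.1
tool_pos: [0.5471, 0.0978, 0.2561]
ee_rot: [-3.141, 0.001, -0.11]
wrist_force: [0.0, -0.7, -6.9]
width: 0.0115
finger_force: 30.0
```

Emit:
drive_tool(deltas="-0.04 -0.33 0 0 0 0 0;-0.08 -0.66 0 0 0 0 0;-0.12 -1 0 0 0 0 0")

```text
time: 19.4
tool_pos: [0.5462, 0.1983, 0.256]
ee_rot: [3.142, 0.001, -0.11]
wrist_force: [1.0, -0.3, -7.2]
width: 0.0119
finger_force: 30.0
```

Emit:
drive_tool(deltas="-0.02 -0.2 0 0 0 0 0;-0.05 -0.38 0 0 0 0 0;-0.05 -0.38 0 0 0 0 0;-0.05 -0.38 0 0 0 0 0;-0.05 -0.38 0 0 0 0 0")

```text
time: 19.9
tool_pos: [0.5466, 0.2338, 0.2563]
ee_rot: [3.141, 0.0, -0.112]
wrist_force: [0.7, 0.1, -7.3]
width: 0.0117
finger_force: 30.0
```

```bash
python3 - <<'E'
from h import *
T=tool(); s=snapshot("wrist"); save(s,"w7.png"); print(np.round(T,4))
E
```

```text
[[ 9.937e-01 -1.120e-01 -4.000e-04  5.466e-01]
 [-1.120e-01 -9.937e-01 -9.000e-04  2.338e-01]
 [-3.000e-04  1.000e-03 -1.000e+00  2.563e-01]
 [ 0.000e+00  0.000e+00  0.000e+00  1.000e+00]]
```

View pics/w7.png

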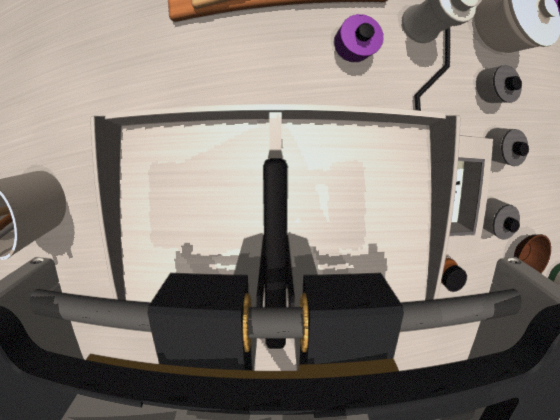

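```bash
python3 - <<'E'
from h import *
s=snapshot("wrist"); g=cv2.cvtColor(s["img"],cv2.COLOR_RGB2GRAY)
I=np.eye(4)
col=g[140:200,272:280].mean(1); e=140+np.argmin(np.diff(col)); print("edge",e,col[:30].astype(int))
for y in (e,): print("bar end tool",at(s,[275,y],-.026,I))
# stop top edge (top z: stop foot z .018+.03 -> ~.047 above underside => tool z +.103-.047)
for p in([95,116],[456,116],[275,108],[275,116]): print(p,at(s,p,.103-.064,I),at(s,p,.103-.047,I))
# earlier view w5/w6 for compare
b=cv2.cvtColor(cv2.imread("pics/w6.png"),cv2.COLOR_BGR2GRAY); col=b[120:170,274:280].mean(1); e=120+np.argmin(np.diff(col)); print(e,at(s,[277,e],.129,np.load("w6T.npy")))
E
```

```text
edge 149 [212 211 211 211 211 210 212 211 207 176 120  89  87  87  86  86  86  82
  43  13  13  19  22  26  31  33  33  32  36  33]
bar end tool [ 0.0592282   0.00078383 -0.026     ]
[95, 116] [ 0.08336458 -0.13217743  0.039     ] [ 0.08431522 -0.1425299   0.056     ]
[456, 116] [0.08323509 0.13448418 0.039     ] [0.08417567 0.14487594 0.056     ]
[275, 108] [0.0817778  0.00075488 0.039     ] [0.082605   0.00074352 0.056     ]
[275, 116] [0.07639439 0.00075094 0.039     ] [0.07680281 0.00073928 0.056     ]
138 [ 0.55557606 -0.25008026  0.129     ]
```

Emit:
drive_tool(deltas="-0.01 -0.015 0.2 0 0 0 0;-0.01 -0.015 0.4 0 0 0 0;-0.01 -0.015 0.6 0 0 0 0;-0.01 -0.015 0.8 0 0 0 0;-0.01 -0.015 0.9 0 0 0 0")

```text
time: 20.5
tool_pos: [0.5451, 0.235, 0.1641]
ee_rot: [3.14, 0.004, -0.113]
wrist_force: [0.0, -0.4, -7.2]
width: 0.0114
finger_force: 30.0
```

Emit:
drive_tool(deltas="0 0 0 0 0 0 0;0 0 0.03 0 0 0 0;0 0 0.06 0 0 0 0;0 0 0.09 0 0 0 0;0 0 0.12 0 0 0 0")

```text
time: 21.0
tool_pos: [0.5465, 0.2363, 0.155]
ee_rot: [-3.141, -0.001, -0.112]
wrist_force: [0.1, 0.3, -7.1]
width: 0.0117
finger_force: 30.0
```

Emit:
drive_tool(deltas="0 0 0.02 0 0 0 0;0 0 0.04 0 0 0 0;0 0 0.06 0 0 0 0;0 0 0.08 0 0 0 0;0 0 0.08 0 0 0 0")

```text
time: 21.5
tool_pos: [0.5459, 0.2361, 0.146]
ee_rot: [3.141, 0.001, -0.112]
wrist_force: [0.9, 0.2, -6.8]
width: 0.0115
finger_force: 30.0
```

Past the peg tips without contact, so the pegs are in the holes. Lowering the last few millimetres.

Emit:
drive_tool(deltas="0 0 0.015 0 0 0 0;0 0 0.03 0 0 0 0;0 0 0.03 0 0 0 0")

```text
time: 21.8
tool_pos: [0.546, 0.2361, 0.1431]
ee_rot: [3.141, 0.001, -0.112]
wrist_force: [-0.0, 0.1, -6.4]
width: 0.0117
finger_force: 30.0
```

Emit:
drive_tool(deltas="0 0 0.015 0 0 0 0;0 0 0.03 0 0 0 0;0 0 0.03 0 0 0 0")

```text
time: 22.1
tool_pos: [0.5463, 0.2363, 0.1416]
ee_rot: [-3.141, -0.001, -0.112]
wrist_force: [-1.2, -0.1, -2.4]
width: 0.0117
finger_force: 30.0
```

Emit:
drive_tool(deltas="0 0 0.01 0 0 0 0;0 0 0.015 0 0 0 0;0 0 0.015 0 0 0 40;0 0 0.015 0 0 0 40;0 0 0.015 0 0 0 40")

```text
time: 22.6
tool_pos: [0.5466, 0.2363, 0.1392]
ee_rot: [-3.141, -0.001, -0.112]
wrist_force: [-0.5, 0.4, -0.4]
width: 0.0328
finger_force: 0.0
```

Emit:
drive_tool(deltas="0 0 -0.5 0 0 0 40;0 0 -1 0 0 0 40;0 0 -1 0 0 0 40")

```text
time: 22.9
tool_pos: [0.5496, 0.2373, 0.2482]
ee_rot: [-3.135, -0.015, -0.112]
wrist_force: [0.7, 0.6, 1.1]
width: 0.0401
finger_force: 0.0
```

Emit:
drive_tool(deltas="0 0 -0.6 0 0 0 40;0 0 -0.6 0 0 0 40;0 0 -0.6 0 0 0 40")

```text
time: 23.2
tool_pos: [0.5476, 0.2366, 0.302]
ee_rot: [-3.139, -0.007, -0.112]
wrist_force: [-0.0, 0.3, 0.3]
width: 0.04
finger_force: 0.0
```

```bash
python3 - <<'E'
from h import *
T=tool(); s=snapshot("wrist"); save(s,"w8.png"); print(np.round(T,4))
for n,z in {"tray_bar":.169,"tray_stop":.058,"dial_grip":.094}.items():
    for d in finder.landmark_of("wrist",n)[:1]: print(n,round(d["confidence"],2),np.round(d["xy"],1),np.round(at(s,d["xy"],z,T)[:2],4))
for c in("top","side"):
    s=snapshot(c)
    for d in finder.masks_of(c,"pot0"):
        m=d["region"]; col=s["img"][m].mean(0); print(c,round(d["confidence"],2),np.round(d["xy"]),col.round(),np.round(at(s,d["xy"],.035)[:2],3))
E
```

```text
[[ 0.9937 -0.1115  0.0071  0.5476]
 [-0.1116 -0.9938  0.0022  0.2366]
 [ 0.0068 -0.003  -1.      0.302 ]
 [ 0.      0.      0.      1.    ]]
tray_bar 0.94 [278.9 202.2] [0.5424 0.2331]
tray_stop 0.59 [274.6 120.9] [0.6238 0.2287]
dial_grip 0.92 [428.4 190.5] [0.5186 0.0374]
top 0.95 [224. 145.] [92. 48. 98.] [0.719 0.114]
top 0.85 [301. 170.] [76. 71. 68.] [ 0.654 -0.101]
top 0.75 [307. 204.] [78. 73. 70.] [ 0.559 -0.117]
top 0.74 [304. 242.] [82. 77. 74.] [ 0.457 -0.111]
top 0.68 [361. 122.] [84. 43. 90.] [ 0.795 -0.264]
top 0.61 [439. 243.] [ 32.  60. 111.] [ 0.463 -0.469]
top 0.58 [435. 197.] [ 31.  57. 105.] [ 0.587 -0.461]
top 0.31 [265. 268.] [61. 55. 49.] [ 0.384 -0.009]
side 0.92 [308. 216.] [64. 59. 56.] [ 0.453 -0.104]
side 0.81 [210. 266.] [72. 45. 73.] [0.71  0.106]
side 0.73 [238. 213.] [68. 63. 60.] [ 0.665 -0.091]
side 0.71 [200. 166.] [76. 44. 80.] [ 0.816 -0.279]
```

View pics/w8.png

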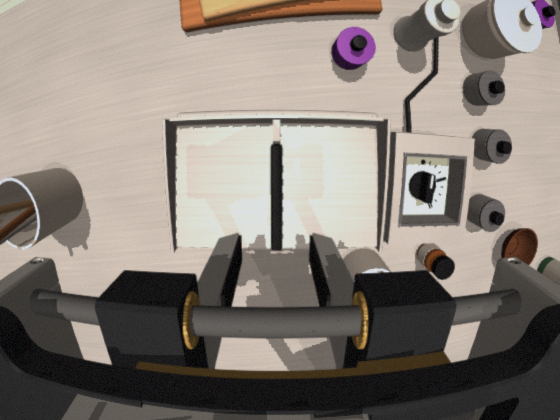

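The tray is seated square on the deck, stop at the far side, divider and bar at (277,195). Now the pots, starting with the far one near (0.66,-0.105).

Emit:
drive_tool(deltas="0.45 1 0 0 0 0 45;0.45 1 0 0 0 0 45;0.45 1 0 0 0 0 45")

```text
time: 23.9
tool_pos: [0.5807, 0.1275, 0.298]
ee_rot: [3.139, 0.001, -0.117]
wrist_force: [0.0, 0.5, 0.1]
width: 0.045
finger_force: 0.0
```

Emit:
drive_tool(deltas="0.45 1 0 0 0 0 45;0.45 1 0 0 0 0 45;0.45 1 0 0 0 0 45")

```text
time: 24.2
tool_pos: [0.614, 0.0231, 0.2977]
ee_rot: [3.14, 0.001, -0.117]
wrist_force: [0.7, 0.2, -0.3]
width: 0.0451
finger_force: 0.0
```

Emit:
drive_tool(deltas="0.45 1 0.3 0 0 0 45;0.45 1 0.3 0 0 0 45;0.45 1 0.3 0 0 0 45")

```text
time: 24.5
tool_pos: [0.6468, -0.0802, 0.2656]
ee_rot: [3.141, 0.004, -0.116]
wrist_force: [0.9, 0.3, -0.6]
width: 0.0452
finger_force: 0.0
```

Emit:
drive_tool(deltas="0.15 0.27 0.5 0 0 0 45;0.15 0.27 0.5 0 0 0 45;0.15 0.27 0.5 0 0 0 45;0.15 0.27 0.5 0 0 0 45")

```text
time: 24.9
tool_pos: [0.6589, -0.1037, 0.2205]
ee_rot: [-3.141, -0.001, -0.11]
wrist_force: [-0.6, -0.0, 0.6]
width: 0.0454
finger_force: 0.0
```

```bash
cat >> h.py <<'E'
def knobs():
    """world xy of black knob tops seen by the wrist camera near finder pots, and shift to it in tool axes"""
    T=tool(); s=snapshot("wrist"); g=cv2.cvtColor(s["img"],cv2.COLOR_RGB2GRAY); hsv=cv2.cvtColor(s["img"],cv2.COLOR_RGB2HSV)
    print("tcp",np.round(T[:3,3],4))
    for d in finder.masks_of("wrist","pot0"):
        m=d["region"]; k=(m&(g<45)).astype(np.uint8)
        n,l,st,c=cv2.connectedComponentsWithStats(k)
        if n<2: continue
        i=1+st[1:,4].argmax(); w=at(s,c[i],.066,T)
        sat=np.median(hsv[...,1][m]); o=at(s,d["xy"],.04,T)
        print(round(d["confidence"],2),"px",np.round(c[i]),"area",st[i,4],"sat",sat,"knob",np.round(w[:2],4),"body",np.round(o[:2],3),"tool shift mm",np.round(1e3*(T[:3,:3].T@(w-T[:3,3])),1))
    return T,s
E
python3 - <<'E'
from h import *
T,s=knobs(); save(s,"w9.png")
for d in finder.landmark_of("wrist","pot0"): print(round(d["confidence"],2),np.round(d["xy"]),np.round(at(s,d["xy"],0,T)[:2],4))
E
```

```text
tcp [ 0.6589 -0.1037  0.2205]
0.85 px [118. 157.] area 557 sat 146.0 knob [0.7199 0.0657] body [0.72  0.102] tool shift mm [  41.8 -175.   154.6]
0.75 px [514. 204.] area 634 sat 191.0 knob [ 0.6128 -0.4111] body [ 0.594 -0.45 ] tool shift mm [-12.3 310.7 154.2]
0.65 px [281. 192.] area 264 sat 16.0 knob [ 0.6585 -0.11  ] body [ 0.657 -0.108] tool shift mm [1.000e-01 6.400e+00 1.545e+02]
0.64 px [296. 346.] area 240 sat 21.0 knob [ 0.4569 -0.1083] body [ 0.436 -0.105] tool shift mm [-200.4   26.9  154.2]
0.63 px [297. 269.] area 302 sat 20.0 knob [ 0.5678 -0.1188] body [ 0.569 -0.118] tool shift mm [-89.1  25.1 154.3]
0.6 px [384.  61.] area 483 sat 143.0 knob [ 0.7877 -0.2336] body [ 0.802 -0.265] tool shift mm [142.1 115.1 154.6]
0.83 [278. 182.] [ 0.657  -0.1079]
0.77 [115. 158.] [0.7171 0.1057]
0.74 [510. 203.] [ 0.5919 -0.4616]
0.7 [390.  57.] [ 0.8048 -0.2667]
0.66 [296. 251.] [ 0.5624 -0.1212]
```

Emit:
drive_tool(deltas="-0.01 0.055 0.5 0 0 0 45;-0.01 0.055 1 0 0 0 45;-0.01 0.055 1 0 0 0 45;-0.01 0.055 1 0 0 0 45")

```text
time: 25.45
tool_pos: [0.6569, -0.1102, 0.1195]
ee_rot: [-3.141, 0.001, -0.111]
wrist_force: [0.3, 0.4, 1.3]
width: 0.0451
finger_force: 0.0
```

```bash
python3 -c "
from h import *
knobs()"
```

```text
tcp [ 0.6569 -0.1102  0.1195]
0.95 px [552. 223.] area 581 sat 195.0 knob [ 0.6188 -0.3884] body [ 0.607 -0.413] tool shift mm [ -7.  280.8  53.4]
0.95 px [ 66. 171.] area 999 sat 150.0 knob [0.7172 0.0592] body [0.719 0.102] tool shift mm [  41.2 -175.    53.5]
0.82 px [293. 285.] area 86 sat 24.0 knob [ 0.6002 -0.1189] body [ 0.584 -0.119] tool shift mm [-55.4  15.   53.5]
0.65 px [413.  40.] area 1150 sat 148.0 knob [ 0.7848 -0.2301] body [ 0.8   -0.259] tool shift mm [140.4 105.   53.3]
0.62 px [273. 217.] area 584 sat 17.0 knob [ 0.6592 -0.11  ] body [ 0.657 -0.107] tool shift mm [ 2.3 -0.4 53.5]
0.36 px [177. 141.] area 1744 sat 31.0 knob [ 0.7247 -0.046 ] body [0.633 0.067] tool shift mm [ 60.3 -71.3  53.4]
```

Emit:
drive_tool(deltas="0.015 0 0.4 0 0 0 45;0.015 0 0.63 0 0 0 45;0.015 0 0.63 0 0 0 45;0.015 0 0.63 0 0 0 0;0.015 0 0.63 0 0 0 0")

```text
time: 26.05
tool_pos: [0.6612, -0.1116, 0.0603]
ee_rot: [3.141, -0.007, -0.112]
wrist_force: [0.3, -0.2, 0.1]
width: 0.0321
finger_force: 0.0
```

Emit:
drive_tool(deltas="0 0 0 0 0 0 0;0 0 0 0 0 0 0;0 0 0 0 0 0 0;0 0 -0.1 0 0 0 0;0 0 -0.2 0 0 0 0")

```text
time: 26.55
tool_pos: [0.6577, -0.1111, 0.0755]
ee_rot: [3.141, 0.003, -0.112]
wrist_force: [0.2, -0.6, -1.0]
width: 0.0191
finger_force: 29.9
```

Emit:
drive_tool(deltas="0 0 -0.3 0 0 0 0;0 0 -0.6 0 0 0 0;0 0 -1 0 0 0 0;0 0 -1 0 0 0 0;0 0 -1 0 0 0 0")

```text
time: 27.05
tool_pos: [0.659, -0.1114, 0.1775]
ee_rot: [3.141, -0.003, -0.112]
wrist_force: [-0.6, 0.1, -3.1]
width: 0.0191
finger_force: 29.9
```

Emit:
drive_tool(deltas="0 -0.1 -0.4 0 0 0 0;-0.05 -0.3 -0.7 0 0 0 0;-0.15 -0.6 -0.8 0 0 0 0;-0.25 -1 -0.8 0 0 0 0")

```text
time: 27.45
tool_pos: [0.6449, -0.0095, 0.2561]
ee_rot: [3.141, -0.001, -0.115]
wrist_force: [0.7, -0.3, -2.1]
width: 0.0194
finger_force: 29.9
```

Emit:
drive_tool(deltas="-0.08 -0.33 0 0 0 0 0;-0.16 -0.66 0 0 0 0 0;-0.25 -1 0 0 0 0 0")

```text
time: 27.75
tool_pos: [0.6299, 0.0943, 0.2526]
ee_rot: [3.14, 0.005, -0.112]
wrist_force: [0.9, 1.1, -1.8]
width: 0.0195
finger_force: 29.9
```

Emit:
drive_tool(deltas="-0.08 -0.33 0 0 0 0 0;-0.16 -0.66 0 0 0 0 0;-0.25 -1 0 0 0 0 0")

```text
time: 28.05
tool_pos: [0.6163, 0.1963, 0.2525]
ee_rot: [3.139, 0.005, -0.112]
wrist_force: [0.1, -0.2, -1.6]
width: 0.0191
finger_force: 29.9
```

Emit:
drive_tool(deltas="-0.08 -0.33 0 0 0 0 0;-0.16 -0.66 0 0 0 0 0;-0.25 -1 0 0 0 0 0")

```text
time: 28.35
tool_pos: [0.6027, 0.2984, 0.2524]
ee_rot: [3.138, 0.005, -0.112]
wrist_force: [0.2, -0.3, -1.3]
width: 0.0193
finger_force: 29.9
```

Emit:
drive_tool(deltas="-0.02 -0.2 0 0 0 0 0;-0.02 -0.32 0 0 0 0 0;-0.02 -0.32 0 0 -0.07 0 0;-0.02 -0.32 0 0 -0.1337 0 0;-0.02 -0.32 0 0 -0.1337 0 0")

```text
time: 28.85
tool_pos: [0.6076, 0.3276, 0.2489]
ee_rot: [3.136, 0.218, -0.117]
wrist_force: [0.1, -0.6, -3.1]
width: 0.0189
finger_force: 29.9
```

Emit:
drive_tool(deltas="0 0 0 0 0 0 0;0 0 0 0 0 0 0")

```text
time: 29.05
tool_pos: [0.6051, 0.3294, 0.2565]
ee_rot: [-3.142, 0.208, -0.112]
wrist_force: [-0.6, -0.5, -1.0]
width: 0.0193
finger_force: 29.9
```

Emit:
drive_tool(deltas="0.05 0 0.25 0 0 0 0;0.1 0 0.45 0 0 0 0;0.14 0 0.65 0 0 0 0;0.14 0 0.65 0 0 0 0")

```text
time: 29.45
tool_pos: [0.6033, 0.3293, 0.1876]
ee_rot: [3.139, 0.213, -0.112]
wrist_force: [-0.3, 0.2, -1.7]
width: 0.0193
finger_force: 29.9
```

Emit:
drive_tool(deltas="0.05 0 0.25 0 0 0 0;0.1 0 0.45 0 0 0 0;0.13 0 0.6 0 0 0 0;0.13 0 0.6 0 0 0 0;0.13 0 0.6 0 0 0 0")

```text
time: 29.95
tool_pos: [0.6058, 0.3298, 0.1294]
ee_rot: [-3.141, 0.209, -0.111]
wrist_force: [0.0, -0.0, -1.5]
width: 0.0196
finger_force: 29.9
```

Emit:
drive_tool(deltas="0 0 0.02 0 0 0 0;0 0 0.04 0 0 0 0;0 0 0.05 0 0 0 0;0 0 0.05 0 0 0 0")

```text
time: 30.35
tool_pos: [0.605, 0.3299, 0.1237]
ee_rot: [-3.141, 0.209, -0.112]
wrist_force: [1.1, -0.5, -0.7]
width: 0.0189
finger_force: 29.9
```

Emit:
drive_tool(deltas="0 0 0.01 0 0 0 0;0 0 0.02 0 0 0 0;0 0 0.02 0 0 0 0")

```text
time: 30.65
tool_pos: [0.6053, 0.3301, 0.1234]
ee_rot: [-3.14, 0.206, -0.112]
wrist_force: [1.2, 0.7, 5.2]
width: 0.0186
finger_force: 29.9
```

Emit:
drive_tool(deltas="0 0 0.01 0 0 0 0;0 0 0.01 0 0 0 0;0 0 0.01 0 0 0 0")

```text
time: 30.95
tool_pos: [0.6054, 0.3302, 0.1233]
ee_rot: [-3.139, 0.205, -0.111]
wrist_force: [2.4, 0.4, 7.6]
width: 0.0191
finger_force: 29.9
```

Emit:
drive_tool(deltas="0.03 0 -0.02 0 0 0 0;0.06 0 -0.02 0 0 0 0;0.09 0 -0.02 0 0 0 0;0.12 0 -0.02 0 0 0 0;0.12 0 -0.02 0 0 0 0")

```text
time: 31.45
tool_pos: [0.6168, 0.3291, 0.1208]
ee_rot: [-3.14, 0.209, -0.111]
wrist_force: [0.1, 1.8, 6.7]
width: 0.0189
finger_force: 30.0
```

Emit:
drive_tool(deltas="0.01 0 0 0 0 0 0;0.02 0 0 0 0 0 0;0.03 0 0 0 0 0 0;0.03 0 0 0 0 0 0")

```text
time: 31.85
tool_pos: [0.6184, 0.3289, 0.1208]
ee_rot: [-3.14, 0.211, -0.11]
wrist_force: [-3.2, 0.7, 9.1]
width: 0.0195
finger_force: 30.0
```

The pot is against the stop (push force -3 N at the expected x), so release and retreat.

Emit:
drive_tool(deltas="0 0 0 0 0 0 38;0 0 0 0 0 0 38;0 0 0 0 0 0 38;0 0 0 0 0 0 38")

```text
time: 32.25
tool_pos: [0.6189, 0.3278, 0.1179]
ee_rot: [3.14, 0.211, -0.112]
wrist_force: [-0.1, 0.7, -0.1]
width: 0.0378
finger_force: 0.0
```

Emit:
drive_tool(deltas="0 0 -0.3 0 0 0 38;0 0 -0.6 0 0 0 38;0 0 -1 0 0 0 38;0 0 -1 0 0 0 38")

```text
time: 32.65
tool_pos: [0.6424, 0.326, 0.2237]
ee_rot: [-3.136, 0.199, -0.111]
wrist_force: [0.0, 0.4, 2.3]
width: 0.0381
finger_force: 0.0
```

Emit:
drive_tool(deltas="0 0 -0.3 0 0.07 0 45;0 0 -0.3 0 0.1337 0 45;0 0 -0.3 0 0.1337 0 45;0 0 -0.3 0 0.1337 0 45")

```text
time: 33.05
tool_pos: [0.6451, 0.3251, 0.2455]
ee_rot: [3.141, 0.003, -0.111]
wrist_force: [0.1, 0.4, -0.1]
width: 0.0449
finger_force: 0.0
```

```bash
cat >> h.py <<'E'
C=np.array([.546,.2358]); A=np.array([[.9937,-.1117],[.1117,.9937]])
def tray_pots():
    """pots in tray frame from wrist view; steel ones inside the tray"""
    T=tool(); s=snapshot("wrist")
    for d in finder.landmark_of("wrist","pot0"):
        p=A@(at(s,d["xy"],.063,T)[:2]-C); 
        if abs(p[0])<.09 and abs(p[1])<.14: print("in tray: conf",round(d["confidence"],2),"origin",np.round(p,4))
    for d in finder.masks_of("wrist","pot0"):
        p=A@(at(s,d["xy"],.1,T)[:2]-C)
        if abs(p[0])<.12 and abs(p[1])<.15:
            g=cv2.cvtColor(s["img"],cv2.COLOR_RGB2GRAY); k=(d["region"]&(g<45)).astype(np.uint8); n,l,st,c=cv2.connectedComponentsWithStats(k)
            if n>1: i=1+st[1:,4].argmax(); q=A@(at(s,c[i],.04+.023+.067*.978,T)[:2]-C); print("knob in tray",np.round(q,4),"=> origin x",np.round(q[0]-.067*.208,4),"area",st[i,4])
    return T,s
E
python3 -c "
from h import *
T,s=tray_pots(); print(np.round(T,3)); save(s,'w10.png')
s=snapshot('top')
for d in finder.masks_of('top','pot0'): m=d['region'];print(round(d['confidence'],2),np.round(d['xy']),s['img'][m].mean(0).round(),np.round(at(s,d['xy'],.035)[:2],3))
"
```

```text
in tray: conf 0.76 origin [0.042  0.1039]
knob in tray [0.0677 0.1004] => origin x 0.0537 area 40
[[ 0.994 -0.111 -0.003  0.645]
 [-0.111 -0.994 -0.001  0.325]
 [-0.003  0.001 -1.     0.245]
 [ 0.     0.     0.     1.   ]]
0.86 [443. 245.] [ 32.  59. 110.] [ 0.458 -0.479]
0.85 [228. 144.] [90. 49. 94.] [0.721 0.101]
0.83 [436. 198.] [ 31.  56. 103.] [ 0.586 -0.465]
0.65 [360. 119.] [84. 44. 88.] [ 0.804 -0.263]
0.63 [138. 182.] [57. 54. 51.] [0.609 0.34 ]
0.56 [302. 242.] [79. 75. 71.] [ 0.456 -0.107]
0.55 [306. 203.] [77. 72. 69.] [ 0.563 -0.115]
```

Emit:
drive_tool(deltas="-0.07 1 0 0 0 0 45;-0.07 1 0 0 0 0 45;-0.07 1 0 0 0 0 45")

```text
time: 33.6
tool_pos: [0.6279, 0.2207, 0.2456]
ee_rot: [3.138, 0.002, -0.119]
wrist_force: [0.4, 0.6, 1.0]
width: 0.0447
finger_force: 0.0
```

Emit:
drive_tool(deltas="-0.07 1 0 0 0 0 45;-0.07 1 0 0 0 0 45;-0.07 1 0 0 0 0 45")

```text
time: 33.9
tool_pos: [0.6101, 0.1228, 0.2467]
ee_rot: [3.139, -0.0, -0.119]
wrist_force: [0.0, 0.2, 0.5]
width: 0.0447
finger_force: 0.0
```

Emit:
drive_tool(deltas="-0.07 1 0 0 0 0 45;-0.07 1 0 0 0 0 45;-0.07 1 0 0 0 0 45")

```text
time: 34.2
tool_pos: [0.592, 0.0248, 0.2466]
ee_rot: [3.14, -0.0, -0.119]
wrist_force: [1.0, -0.2, 0.5]
width: 0.045
finger_force: 0.0
```

Emit:
drive_tool(deltas="-0.07 1 0 0 0 0 45;-0.07 1 0 0 0 0 45;-0.07 1 0 0 0 0 45")

```text
time: 34.5
tool_pos: [0.5738, -0.0734, 0.2462]
ee_rot: [3.14, -0.0, -0.118]
wrist_force: [0.6, 0.9, -0.1]
width: 0.045
finger_force: 0.0
```

Emit:
drive_tool(deltas="-0.02 0.49 0.5 0 0 0 45;-0.02 0.49 0.9 0 0 0 45;-0.02 0.49 0.9 0 0 0 45;-0.02 0.49 0.9 0 0 0 45")

```text
time: 34.9
tool_pos: [0.5659, -0.1161, 0.1545]
ee_rot: [-3.14, 0.004, -0.111]
wrist_force: [0.2, -0.1, 0.7]
width: 0.0447
finger_force: 0.0
```

```bash
python3 -c "
from h import *
T,s=knobs(); save(s,'w11.png')"
```

```text
tcp [ 0.5659 -0.1161  0.1545]
0.96 px [278. 207.] area 439 sat 17.0 knob [ 0.5665 -0.1191] body [ 0.565 -0.12 ] tool shift mm [ 1.2  3.1 88.5]
0.94 px [70. 88.] area 1010 sat 150.0 knob [0.7017 0.0612] body [0.715 0.103] tool shift mm [ 115.7 -191.1   88.4]
0.92 px [539. 240.] area 865 sat 193.0 knob [ 0.4935 -0.4133] body [ 0.474 -0.446] tool shift mm [-38.6 303.6  88.1]
0.85 px [276. 288.] area 63 sat 24.0 knob [ 0.4884 -0.1091] body [ 0.473 -0.109] tool shift mm [-77.4   1.8  88.9]
0.71 px [541. 147.] area 952 sat 193.0 knob [ 0.5997 -0.4046] body [ 0.594 -0.438] tool shift mm [ 65.9 283.1  87.7]
```

Emit:
drive_tool(deltas="0.01 0.03 0.4 0 0 0 45;0.01 0.03 0.8 0 0 0 45;0.01 0.03 0.98 0 0 0 45;0.01 0.03 0.98 0 0 0 45;0.01 0.03 0.98 0 0 0 0")

```text
time: 35.5
tool_pos: [0.5693, -0.1206, 0.0614]
ee_rot: [3.141, -0.005, -0.111]
wrist_force: [0.9, 0.4, 0.9]
width: 0.0403
finger_force: 0.0
```

Emit:
drive_tool(deltas="0 0 0 0 0 0 0;0 0 0 0 0 0 0;0 0 0 0 0 0 0;0 0 0 0 0 0 0;0 0 0 0 0 0 0")

```text
time: 36.0
tool_pos: [0.5684, -0.1206, 0.0605]
ee_rot: [-3.141, -0.004, -0.112]
wrist_force: [0.5, 3.3, 5.2]
width: 0.0191
finger_force: 30.0
```

Emit:
drive_tool(deltas="0 0 -0.2 0 0 0 0;0 0 -0.5 0 0 0 0;0 0 -1 0 0 0 0;0 0 -1 0 0 0 0")

```text
time: 36.4
tool_pos: [0.5706, -0.1224, 0.1662]
ee_rot: [3.138, -0.014, -0.112]
wrist_force: [0.4, -0.4, -0.4]
width: 0.0191
finger_force: 29.9
```

Emit:
drive_tool(deltas="0 0 -0.4 0 0 0 0;0 0 -0.8 0 0 0 0;0 0 -1 0 0 0 0;0 0 -1 0 0 0 0")

```text
time: 36.8
tool_pos: [0.568, -0.1216, 0.2614]
ee_rot: [3.14, -0.006, -0.112]
wrist_force: [-0.1, 0.4, -1.5]
width: 0.0188
finger_force: 29.9
```

Emit:
drive_tool(deltas="0 -0.15 0 0 0 0 0;-0.01 -0.4 0 0 0 0 0;-0.02 -0.7 0 0 0 0 0;-0.03 -1 0 0 0 0 0")

```text
time: 37.2
tool_pos: [0.5737, -0.0192, 0.2542]
ee_rot: [-3.141, 0.006, -0.112]
wrist_force: [0.3, 0.1, -2.0]
width: 0.019
finger_force: 29.9
```

Emit:
drive_tool(deltas="-0.01 -0.33 0 0 0 0 0;-0.02 -0.66 0 0 0 0 0;-0.03 -1 0 0 0 0 0")

```text
time: 37.5
tool_pos: [0.5816, 0.0808, 0.2543]
ee_rot: [3.141, 0.006, -0.111]
wrist_force: [0.9, -0.4, -1.7]
width: 0.0191
finger_force: 29.9
```

Emit:
drive_tool(deltas="-0.01 -0.33 0 0 0 0 0;-0.02 -0.66 0 0 0 0 0;-0.03 -1 0 0 0 0 0")

```text
time: 37.8
tool_pos: [0.5897, 0.1804, 0.2542]
ee_rot: [3.14, 0.006, -0.111]
wrist_force: [0.9, -0.3, -1.7]
width: 0.0187
finger_force: 29.9
```

Emit:
drive_tool(deltas="-0.01 -0.33 0 0 0 0 0;-0.02 -0.66 0 0 0 0 0;-0.03 -0.9 0 0 -0.05 0 0;-0.03 -0.9 0 0 -0.1 0 0;-0.03 -0.9 0 0 -0.1337 0 0")

```text
time: 38.3
tool_pos: [0.5971, 0.2699, 0.2535]
ee_rot: [3.139, 0.219, -0.11]
wrist_force: [0.2, -0.4, -1.6]
width: 0.0191
finger_force: 29.9
```

Emit:
drive_tool(deltas="0 0 0 0 0 0 0;0 0 0 0 0 0 0;0 0 0 0 0 0 0")

```text
time: 38.6
tool_pos: [0.5976, 0.2684, 0.2576]
ee_rot: [3.141, 0.211, -0.111]
wrist_force: [-0.3, -0.3, -3.0]
width: 0.0196
finger_force: 29.9
```

Emit:
drive_tool(deltas="0.05 0.01 0.25 0 0 0 0;0.1 0.01 0.45 0 0 0 0;0.14 0.01 0.65 0 0 0 0;0.14 0.01 0.65 0 0 0 0")

```text
time: 39.0
tool_pos: [0.5962, 0.2666, 0.1886]
ee_rot: [3.139, 0.215, -0.112]
wrist_force: [-0.5, -0.2, -2.9]
width: 0.0191
finger_force: 29.9
```

Emit:
drive_tool(deltas="0.05 0 0.25 0 0 0 0;0.1 0 0.45 0 0 0 0;0.13 0 0.57 0 0 0 0;0.13 0 0.57 0 0 0 0;0.13 0 0.57 0 0 0 0")

```text
time: 39.5
tool_pos: [0.5995, 0.2671, 0.1346]
ee_rot: [-3.141, 0.209, -0.112]
wrist_force: [0.2, -0.2, -1.3]
width: 0.0194
finger_force: 29.9
```

Emit:
drive_tool(deltas="0 0 0.02 0 0 0 0;0 0 0.04 0 0 0 0;0 0 0.06 0 0 0 0;0 0 0.06 0 0 0 0")

```text
time: 39.9
tool_pos: [0.5979, 0.2671, 0.1273]
ee_rot: [3.141, 0.21, -0.112]
wrist_force: [-0.1, -0.3, -2.7]
width: 0.0187
finger_force: 29.9
```

Emit:
drive_tool(deltas="0 0 0.01 0 0 0 0;0 0 0.02 0 0 0 0;0 0 0.02 0 0 0 0")

```text
time: 40.2
tool_pos: [0.5977, 0.2672, 0.1258]
ee_rot: [-3.141, 0.209, -0.112]
wrist_force: [0.4, 0.0, -0.3]
width: 0.0189
finger_force: 29.9
```

Emit:
drive_tool(deltas="0 0 0.01 0 0 0 0;0 0 0.015 0 0 0 0;0 0 0.015 0 0 0 0")

```text
time: 40.5
tool_pos: [0.598, 0.2674, 0.1256]
ee_rot: [-3.14, 0.207, -0.111]
wrist_force: [1.1, 1.1, 5.0]
width: 0.019
finger_force: 29.9
```

Emit:
drive_tool(deltas="0.03 0 -0.01 0 0 0 0;0.06 0 -0.01 0 0 0 0;0.09 0 -0.01 0 0 0 0;0.12 0 -0.01 0 0 0 0;0.12 0 -0.01 0 0 0 0")

```text
time: 41.0
tool_pos: [0.6086, 0.2669, 0.125]
ee_rot: [-3.139, 0.211, -0.11]
wrist_force: [-2.6, 2.3, 10.4]
width: 0.019
finger_force: 30.0
```

Emit:
drive_tool(deltas="0.01 0 0 0 0 0 0;0.02 0 0 0 0 0 0;0.03 0 0 0 0 0 0;0.03 0 0 0 0 0 0")

```text
time: 41.4
tool_pos: [0.6114, 0.2667, 0.1248]
ee_rot: [-3.139, 0.21, -0.11]
wrist_force: [-2.2, 0.6, 11.2]
width: 0.0189
finger_force: 30.0
```

Emit:
drive_tool(deltas="0.01 0 -0.02 0 0 0 0;0.02 0 -0.02 0 0 0 0;0.03 0 -0.02 0 0 0 0;0.03 0 -0.02 0 0 0 0")

```text
time: 41.8
tool_pos: [0.6153, 0.2652, 0.1234]
ee_rot: [-3.141, 0.211, -0.112]
wrist_force: [-0.4, 0.5, 4.5]
width: 0.0192
finger_force: 30.0
```

Emit:
drive_tool(deltas="0.01 0 0 0 0 0 0;0.02 0 0 0 0 0 0;0.03 0 0 0 0 0 0;0.03 0 0 0 0 0 0")

```text
time: 42.2
tool_pos: [0.6177, 0.2649, 0.1234]
ee_rot: [-3.141, 0.212, -0.111]
wrist_force: [-2.9, 1.1, 6.7]
width: 0.0188
finger_force: 30.0
```

Emit:
drive_tool(deltas="0.01 0 -0.005 0 0 0 0;0.02 0 -0.005 0 0 0 0;0.02 0 -0.005 0 0 0 0")

```text
time: 42.5
tool_pos: [0.6196, 0.2648, 0.1233]
ee_rot: [-3.141, 0.212, -0.111]
wrist_force: [-2.1, 1.3, 6.2]
width: 0.0191
finger_force: 30.0
```

Force is ambiguous; release and look.

Emit:
drive_tool(deltas="-0.01 0 0 0 0 0 30;-0.01 0 0 0 0 0 30;-0.01 0 0 0 0 0 30;-0.01 0 0 0 0 0 30")

```text
time: 42.9
tool_pos: [0.6192, 0.2644, 0.1218]
ee_rot: [3.141, 0.211, -0.112]
wrist_force: [-1.5, 0.5, 0.4]
width: 0.0301
finger_force: 0.0
```

Emit:
drive_tool(deltas="0 0 -0.3 0 0 0 30;0 0 -0.6 0 0 0 30;0 0 -1 0 0 0 30;0 0 -1 0 0 0 30")

```text
time: 43.3
tool_pos: [0.6428, 0.2626, 0.2273]
ee_rot: [-3.137, 0.199, -0.112]
wrist_force: [-0.0, 0.3, 0.8]
width: 0.0296
finger_force: 0.0
```

Emit:
drive_tool(deltas="-0.4 0 -0.5 0 0.07 0 45;-0.7 0 -0.6 0 0.1337 0 45;-0.7 0 -0.6 0 0.1337 0 45;-0.7 0 -0.6 0 0.1337 0 45")

```text
time: 43.7
tool_pos: [0.5834, 0.2691, 0.2963]
ee_rot: [-3.14, -0.004, -0.11]
wrist_force: [1.0, -1.4, -0.2]
width: 0.0452
finger_force: 0.0
```

```bash
python3 -c "
from h import *
T,s=tray_pots(); print(np.round(T,3)); save(s,'w12.png')
for n,z in {'tray_bar':.169,'tray_stop':.058,'dial_grip':.094}.items():
    for d in finder.landmark_of('wrist',n)[:1]: print(n,round(d['confidence'],2),np.round(d['xy'],1),np.round(A@(at(s,d['xy'],z,T)[:2]-C),4))
a=s['img'][60:285,120:420,::-1]
cv2.imwrite('pics/w12c.png',cv2.resize(a,None,fx=2.6,fy=2.6,interpolation=cv2.INTER_CUBIC))
"
```

```text
in tray: conf 0.93 origin [0.0432 0.1024]
in tray: conf 0.55 origin [0.0379 0.0367]
knob in tray [0.056  0.0944] => origin x 0.0421 area 67
knob in tray [0.0468 0.036 ] => origin x 0.0328 area 31
[[ 0.994 -0.11   0.004  0.583]
 [-0.11  -0.994  0.001  0.269]
 [ 0.004 -0.002 -1.     0.296]
 [ 0.     0.     0.     1.   ]]
tray_bar 0.95 [310.1 233.3] [-0.0023  0.0016]
tray_stop 0.89 [302.4 147.5] [0.0752 0.0019]
dial_grip 0.55 [450.5 212.7] [-0.0023 -0.2003]
```

View pics/w12c.png

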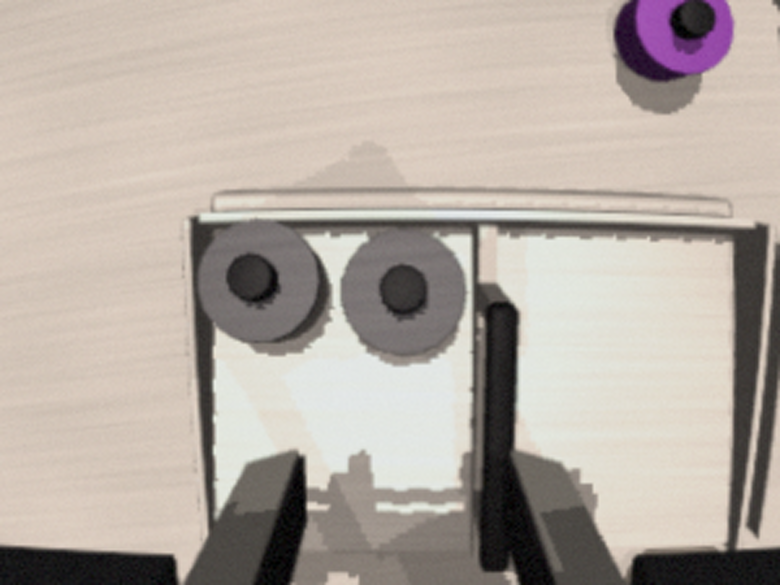

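Pot 1 (lid at (262,280)) touches the stop. Pot 2 (lid at (403,297)) is about 3–4 mm short, so I'll push it down later with closed fingers. Third pot next.

Emit:
drive_tool(deltas="-0.22 1 0 0 0 0 45;-0.22 1 0 0 0 0 45;-0.22 1 0 0 0 0 45")

```text
time: 44.3
tool_pos: [0.5508, 0.1672, 0.2929]
ee_rot: [3.139, 0.002, -0.118]
wrist_force: [-1.4, -0.2, 0.7]
width: 0.0453
finger_force: 0.0
```

Emit:
drive_tool(deltas="-0.22 1 0 0 0 0 45;-0.22 1 0 0 0 0 45;-0.22 1 0 0 0 0 45")

```text
time: 44.6
tool_pos: [0.5181, 0.0709, 0.2939]
ee_rot: [3.14, 0.0, -0.118]
wrist_force: [0.3, 1.2, -0.8]
width: 0.0449
finger_force: 0.0
```

Emit:
drive_tool(deltas="-0.22 1 0.5 0 0 0 45;-0.22 1 0.5 0 0 0 45;-0.22 1 0.5 0 0 0 45")

```text
time: 44.9
tool_pos: [0.4842, -0.0241, 0.2407]
ee_rot: [3.141, 0.005, -0.115]
wrist_force: [-1.7, 0.8, -0.6]
width: 0.0452
finger_force: 0.0
```

Emit:
drive_tool(deltas="-0.2 0.9 0.9 0 0 0 45;-0.2 0.9 0.9 0 0 0 45;-0.2 0.9 0.9 0 0 0 45;-0.2 0.9 0.9 0 0 0 45")

```text
time: 45.3
tool_pos: [0.454, -0.1097, 0.1503]
ee_rot: [-3.139, 0.007, -0.115]
wrist_force: [0.1, -0.2, -0.5]
width: 0.0451
finger_force: 0.0
```

```bash
python3 -c "
from h import *
T,s=knobs(); save(s,'w13.png')
b=[[ 0.994,-0.110,0.004,0.5834],[-0.110,-0.994,0.001,0.2691],[0.004,-0.002,-1,0.2963],[0,0,0,1]]
for p in((216.9,166.5),(275,170.8)): print('knob tray',A@(at(s,p,.1334,np.array(b))[:2]-C))
"
```

```text
tcp [ 0.454  -0.1097  0.1503]
0.84 px [549. 159.] area 808 sat 193.0 knob [ 0.474 -0.407] body [ 0.469 -0.433] tool shift mm [ 54.5 293.2  83.3]
0.77 px [273. 209.] area 413 sat 17.0 knob [ 0.4543 -0.1087] body [ 0.454 -0.108] tool shift mm [ 0.8 -0.8 84.3]
0.77 px [62.  9.] area 583 sat 152.0 knob [0.6733 0.0695] body [0.692 0.095] tool shift mm [ 197.9 -203.    83.3]
0.59 px [542.  60.] area 987 sat 192.0 knob [ 0.5797 -0.4032] body [ 0.588 -0.438] tool shift mm [159.1 277.4  82.6]
0.56 px [ 95. 156.] area 1420 sat 27.0 knob [0.5212 0.0461] body [0.524 0.049] tool shift mm [  49.4 -162.3   84.3]
knob tray [0.06036314 0.09918644]
knob tray [0.05538179 0.03691835]
```

Emit:
drive_tool(deltas="0 -0.01 0.4 0 0 0 45;0 -0.01 0.8 0 0 0 45;0 -0.01 0.94 0 0 0 45;0 -0.01 0.94 0 0 0 45;0 -0.01 0.94 0 0 0 0")

```text
time: 45.9
tool_pos: [0.4576, -0.1083, 0.0621]
ee_rot: [3.141, -0.003, -0.111]
wrist_force: [0.7, -0.3, 1.1]
width: 0.0399
finger_force: 0.0
```

Emit:
drive_tool(deltas="0 0 0 0 0 0 0;0 0 0 0 0 0 0;0 0 0 0 0 0 0;0 0 0 0 0 0 0;0 0 0 0 0 0 0")

```text
time: 46.4
tool_pos: [0.4569, -0.1086, 0.0615]
ee_rot: [3.141, -0.003, -0.112]
wrist_force: [-0.0, 1.9, 6.6]
width: 0.019
finger_force: 30.0
```

Emit:
drive_tool(deltas="0 0 -0.2 0 0 0 0;0 0 -0.5 0 0 0 0;0 0 -1 0 0 0 0;0 0 -1 0 0 0 0")

```text
time: 46.8
tool_pos: [0.4592, -0.1099, 0.167]
ee_rot: [3.138, -0.013, -0.112]
wrist_force: [0.6, -0.7, -1.3]
width: 0.019
finger_force: 30.0
```

Emit:
drive_tool(deltas="0 0 -0.4 0 0 0 0;0 0 -0.8 0 0 0 0;0 0 -1 0 0 0 0;0 0 -1 0 0 0 0;0 0 -1 0 0 0 0")

```text
time: 47.3
tool_pos: [0.4552, -0.1084, 0.2585]
ee_rot: [-3.141, 0.002, -0.112]
wrist_force: [0.7, -0.2, -2.3]
width: 0.019
finger_force: 30.0
```

Emit:
drive_tool(deltas="0.06 -0.15 0 0 0 0 0;0.15 -0.4 0 0 0 0 0;0.25 -0.7 0 0 0 0 0;0.36 -1 0 0 0 0 0")

```text
time: 47.7
tool_pos: [0.5017, -0.0121, 0.2566]
ee_rot: [3.141, 0.005, -0.113]
wrist_force: [0.0, 0.2, -0.6]
width: 0.0185
finger_force: 30.0
```

Emit:
drive_tool(deltas="0.12 -0.33 0 0 0 0 0;0.24 -0.66 0 0 0 0 0;0.36 -1 0 0 0 0 0")

```text
time: 48.0
tool_pos: [0.5488, 0.0834, 0.2563]
ee_rot: [3.14, 0.006, -0.112]
wrist_force: [1.6, -0.3, -1.3]
width: 0.0193
finger_force: 30.0
```

Emit:
drive_tool(deltas="0.1 -0.33 0 0 0 0 0;0.2 -0.66 0 0 0 0 0;0.29 -0.82 0 0 -0.05 0 0;0.29 -0.82 0 0 -0.1 0 0;0.29 -0.82 0 0 -0.1337 0 0")

```text
time: 48.5
tool_pos: [0.587, 0.1611, 0.2555]
ee_rot: [3.139, 0.219, -0.111]
wrist_force: [-0.8, -0.4, -1.3]
width: 0.0189
finger_force: 30.0
```

Emit:
drive_tool(deltas="0 0 0 0 0 0 0;0 0 0 0 0 0 0;0 0 0 0 0 0 0")

```text
time: 48.8
tool_pos: [0.5868, 0.1605, 0.2593]
ee_rot: [3.141, 0.21, -0.112]
wrist_force: [0.2, 0.5, -1.5]
width: 0.0188
finger_force: 30.0
```

Emit:
drive_tool(deltas="0.05 0 0.25 0 0 0 0;0.1 0 0.45 0 0 0 0;0.14 0 0.63 0 0 0 0;0.14 0 0.63 0 0 0 0;0.14 0 0.63 0 0 0 0")

```text
time: 49.3
tool_pos: [0.5875, 0.1606, 0.1961]
ee_rot: [-3.142, 0.209, -0.112]
wrist_force: [0.8, 0.3, -1.0]
width: 0.0185
finger_force: 30.0
```

Emit:
drive_tool(deltas="0.05 0 0.25 0 0 0 0;0.1 0 0.45 0 0 0 0;0.14 0 0.64 0 0 0 0;0.14 0 0.67 0 0 0 0;0.14 0 0.67 0 0 0 0")

```text
time: 49.8
tool_pos: [0.588, 0.1606, 0.1283]
ee_rot: [-3.141, 0.208, -0.112]
wrist_force: [-1.3, -0.6, -1.5]
width: 0.019
finger_force: 30.0
```

Emit:
drive_tool(deltas="0 0 0.01 0 0 0 0;0 0 0.02 0 0 0 0;0 0 0.02 0 0 0 0")

```text
time: 50.1
tool_pos: [0.5881, 0.1607, 0.1264]
ee_rot: [-3.141, 0.207, -0.112]
wrist_force: [0.1, -0.1, 1.6]
width: 0.019
finger_force: 30.0
```

Emit:
drive_tool(deltas="0 0 0.01 0 0 0 0;0 0 0.015 0 0 0 0;0 0 0.015 0 0 0 0")

```text
time: 50.4
tool_pos: [0.5884, 0.161, 0.1262]
ee_rot: [-3.14, 0.205, -0.111]
wrist_force: [2.2, -0.2, 6.3]
width: 0.0186
finger_force: 30.0
```

Emit:
drive_tool(deltas="0.03 0 -0.02 0 0 0 0;0.06 0 -0.02 0 0 0 0;0.09 0 -0.02 0 0 0 0;0.12 0 -0.02 0 0 0 0;0.12 0 -0.02 0 0 0 0")

```text
time: 50.9
tool_pos: [0.5989, 0.1597, 0.1256]
ee_rot: [-3.14, 0.21, -0.111]
wrist_force: [-2.7, 0.4, 9.9]
width: 0.0192
finger_force: 30.0
```

Emit:
drive_tool(deltas="0.01 0 0 0 0 0 32;0.01 0 0 0 0 0 32;0.01 0 0 0 0 0 32;0.01 0 0 0 0 0 32")

```text
time: 51.3
tool_pos: [0.5998, 0.159, 0.1218]
ee_rot: [3.141, 0.211, -0.112]
wrist_force: [0.6, -0.3, -0.4]
width: 0.0321
finger_force: 0.0
```

Emit:
drive_tool(deltas="0 0 -0.25 0 0 0 32;0 0 -0.4 0 0 0 20;0 0 -0.4 0 0 0 0;0 0 -0.4 0 0 0 0;0 0 -0.4 0 0 0 0")

```text
time: 51.8
tool_pos: [0.6076, 0.1582, 0.1603]
ee_rot: [3.141, 0.212, -0.112]
wrist_force: [0.5, 0.2, -0.1]
width: 0.0033
finger_force: 0.0
```

Pot 3 is on the floor. Now push each pot down the slope with closed, upright fingers low on the body, pot 3 first.

Emit:
drive_tool(deltas="0 0 0 0 0.07 0 0;0 0 0 0 0.1337 0 0;0 0 0 0 0.1337 0 0")

```text
time: 52.1
tool_pos: [0.6049, 0.1587, 0.1605]
ee_rot: [3.141, 0.004, -0.11]
wrist_force: [-0.6, -0.3, -0.0]
width: 0.0003
finger_force: 0.0
```

Emit:
drive_tool(deltas="-0.35 0 0 0 0 0 0;-0.75 0 0 0 0 0 0;-0.75 0 0 0 0 0 0;-0.75 0 0 0 0 0 0")

```text
time: 52.5
tool_pos: [0.5339, 0.1666, 0.1618]
ee_rot: [3.141, 0.001, -0.111]
wrist_force: [-0.7, 0.5, 0.3]
width: 0.0005
finger_force: 0.0
```

Emit:
drive_tool(deltas="0 0 0.4 0 0 0 0;0 0 0.72 0 0 0 0;0 0 0.72 0 0 0 0;0 0 0.72 0 0 0 0")

```text
time: 52.9
tool_pos: [0.5349, 0.1664, 0.0898]
ee_rot: [3.141, 0.001, -0.112]
wrist_force: [0.4, 0.5, 1.5]
width: 0.0004
finger_force: 0.0
```

Emit:
drive_tool(deltas="0.05 0 0 0 0 0 0;0.1 0 0 0 0 0 0;0.13 0 0 0 0 0 0;0.15 0 0 0 0 0 0;0.15 0 0 0 0 0 0")

```text
time: 53.4
tool_pos: [0.5493, 0.1649, 0.0904]
ee_rot: [-3.141, -0.001, -0.112]
wrist_force: [-0.6, 0.3, 0.2]
width: 0.0003
finger_force: 0.0
```

Emit:
drive_tool(deltas="0.02 0 0 0 0 0 0;0.04 0 0 0 0 0 0;0.04 0 0 0 0 0 0")

```text
time: 53.7
tool_pos: [0.5528, 0.1644, 0.0897]
ee_rot: [3.141, -0.0, -0.112]
wrist_force: [-0.7, -0.1, -0.0]
width: 0.0008
finger_force: 0.0
```

Emit:
drive_tool(deltas="0.015 0 0 0 0 0 0;0.03 0 0 0 0 0 0;0.03 0 0 0 0 0 0")

```text
time: 54.0
tool_pos: [0.5558, 0.1641, 0.0898]
ee_rot: [3.141, -0.0, -0.112]
wrist_force: [0.4, 0.0, -1.0]
width: 0.0006
finger_force: 0.1
```

Emit:
drive_tool(deltas="0.01 0 0 0 0 0 0;0.02 0 0 0 0 0 0;0.02 0 0 0 0 0 0")

```text
time: 54.3
tool_pos: [0.557, 0.164, 0.0897]
ee_rot: [3.141, 0.002, -0.112]
wrist_force: [-2.5, 0.4, 0.9]
width: 0.0005
finger_force: 1.2
```

Emit:
drive_tool(deltas="0.01 0 0 0 0 0 0;0.02 0 0 0 0 0 0;0.02 0 0 0 0 0 0")

```text
time: 54.6
tool_pos: [0.5577, 0.1639, 0.0895]
ee_rot: [3.141, 0.005, -0.111]
wrist_force: [-6.0, 1.0, 2.8]
width: 0.0006
finger_force: 3.4
```

Emit:
drive_tool(deltas="0.01 0 0 0 0 0 0;0.02 0 0 0 0 0 0;0.02 0 0 0 0 0 0")

```text
time: 54.9
tool_pos: [0.5595, 0.1639, 0.0896]
ee_rot: [3.141, 0.005, -0.111]
wrist_force: [-7.2, 1.3, 2.5]
width: -0.0001
finger_force: 3.5
```

Pot 3 is firm against the stop (7 N). Now pot 2 at tray y +37.

Emit:
drive_tool(deltas="-0.2 0 0 0 0 0 0;-0.2 0 -0.5 0 0 0 0;-0.2 0 -1 0 0 0 0;-0.2 0 -1 0 0 0 0")

```text
time: 55.3
tool_pos: [0.5463, 0.1664, 0.1991]
ee_rot: [-3.137, -0.017, -0.112]
wrist_force: [1.2, 0.4, 0.7]
width: 0.0006
finger_force: 0.0
```

Emit:
drive_tool(deltas="0 -0.5 0 0 0 0 0;0 -1 0 0 0 0 0;0 -1 0 0 0 0 0")

```text
time: 55.6
tool_pos: [0.5533, 0.2703, 0.1891]
ee_rot: [-3.139, -0.001, -0.106]
wrist_force: [1.2, 0.0, -0.5]
width: 0.0008
finger_force: 0.0
```

Emit:
drive_tool(deltas="0 -0.07 0 0 0 0 0;0 -0.07 0.5 0 0 0 0;0 -0.07 1 0 0 0 0;0 -0.07 1 0 0 0 0;0 -0.07 1 0 0 0 0")

```text
time: 56.1
tool_pos: [0.5536, 0.271, 0.0896]
ee_rot: [3.14, 0.001, -0.113]
wrist_force: [0.4, 0.2, 0.6]
width: 0.0005
finger_force: 0.0
```

Emit:
drive_tool(deltas="0.05 0 0 0 0 0 0;0.1 0 0 0 0 0 0;0.12 0 0 0 0 0 0;0.12 0 0 0 0 0 0")

```text
time: 56.5
tool_pos: [0.5672, 0.271, 0.0919]
ee_rot: [-3.14, -0.003, -0.112]
wrist_force: [0.1, -0.2, -0.5]
width: 0.0004
finger_force: 0.0
```

Emit:
drive_tool(deltas="0.015 0 0 0 0 0 0;0.03 0 0 0 0 0 0;0.03 0 0 0 0 0 0")

```text
time: 56.8
tool_pos: [0.5687, 0.2705, 0.09]
ee_rot: [-3.142, -0.0, -0.112]
wrist_force: [-0.9, 0.2, 1.4]
width: 0.001
finger_force: 0.5
```

Emit:
drive_tool(deltas="0.01 0 0 0 0 0 0;0.02 0 0 0 0 0 0;0.02 0 0 0 0 0 0")

```text
time: 57.1
tool_pos: [0.5699, 0.2703, 0.0897]
ee_rot: [3.141, 0.002, -0.112]
wrist_force: [-2.5, 0.1, 2.5]
width: 0.0005
finger_force: 1.9
```

Emit:
drive_tool(deltas="0.01 0 0 0 0 0 0;0.02 0 0 0 0 0 0;0.02 0 0 0 0 0 0")

```text
time: 57.4
tool_pos: [0.5702, 0.2703, 0.0897]
ee_rot: [3.141, 0.005, -0.111]
wrist_force: [-8.3, 0.6, 4.3]
width: 0.0004
finger_force: 4.3
```

Emit:
drive_tool(deltas="0.01 0 0 0 0 0 0;0.02 0 0 0 0 0 0;0.02 0 0 0 0 0 0")

```text
time: 57.7
tool_pos: [0.5704, 0.2703, 0.0896]
ee_rot: [3.14, 0.009, -0.111]
wrist_force: [-13.1, 0.2, 5.5]
width: 0.0005
finger_force: 6.4
```

Pot 2 is firm at the stop. Now pot 1.

Emit:
drive_tool(deltas="-0.2 0 0 0 0 0 0;-0.24 0 0 0 0 0 0;-0.24 -0.3 0 0 0 0 0;-0.24 -0.62 0 0 0 0 0;-0.24 -0.62 0 0 0 0 0")

```text
time: 58.2
tool_pos: [0.5585, 0.337, 0.0896]
ee_rot: [-3.14, -0.002, -0.109]
wrist_force: [-0.6, 0.1, -0.4]
width: 0.0003
finger_force: 0.0
```

Emit:
drive_tool(deltas="0.05 0 0 0 0 0 0;0.1 0 0 0 0 0 0;0.15 0 0 0 0 0 0;0.15 0 0 0 0 0 0")

```text
time: 58.6
tool_pos: [0.5736, 0.3311, 0.0898]
ee_rot: [3.141, -0.0, -0.114]
wrist_force: [0.5, -0.2, 0.2]
width: 0.0004
finger_force: 0.0
```

Emit:
drive_tool(deltas="0.015 0 0 0 0 0 0;0.03 0 0 0 0 0 0;0.03 0 0 0 0 0 0")

```text
time: 58.9
tool_pos: [0.5755, 0.3317, 0.0898]
ee_rot: [3.141, 0.0, -0.112]
wrist_force: [-0.7, -0.2, 0.1]
width: 0.0006
finger_force: 0.1
```

Emit:
drive_tool(deltas="0.01 0 0 0 0 0 0;0.02 0 0 0 0 0 0;0.02 0 0 0 0 0 0")

```text
time: 59.2
tool_pos: [0.5762, 0.332, 0.0896]
ee_rot: [3.141, 0.003, -0.111]
wrist_force: [-4.1, -0.2, 1.3]
width: 0.0007
finger_force: 2.4
```

Emit:
drive_tool(deltas="0.01 0 0 0 0 0 0;0.02 0 0 0 0 0 0;0.02 0 0 0 0 0 0")

```text
time: 59.5
tool_pos: [0.5781, 0.3319, 0.0896]
ee_rot: [3.141, 0.003, -0.111]
wrist_force: [-5.7, -0.4, 1.1]
width: 0.0006
finger_force: 2.7
```

Emit:
drive_tool(deltas="-0.2 0 0 0 0 0 0;-0.25 0 -0.3 0 0 0 0;-0.25 0 -1 0 0 0 0;-0.25 0 -1 0 0 0 0;-0.25 0 -1 0 0 0 0")

```text
time: 60.0
tool_pos: [0.5576, 0.3354, 0.1959]
ee_rot: [-3.136, -0.011, -0.112]
wrist_force: [0.9, 0.9, -0.3]
width: 0.0003
finger_force: 0.0
```

Emit:
drive_tool(deltas="0 0.5 -0.5 0 0 0 0;0 1 -1 0 0 0 0;0 1 -1 0 0 0 0;0 1 -1 0 0 0 0;0 1 -1 0 0 0 0")

```text
time: 60.5
tool_pos: [0.5439, 0.2347, 0.2887]
ee_rot: [-3.141, 0.0, -0.113]
wrist_force: [-0.6, 0.6, -0.8]
width: 0.0003
finger_force: 0.0
```

```bash
python3 -c "
from h import *
T,s=tray_pots(); print(np.round(T,4).tolist()); save(s,'w14.png')
for n,z in {'tray_bar':.169,'tray_stop':.058,'dial_grip':.094}.items():
    for d in finder.landmark_of('wrist',n)[:1]: print(n,round(d['confidence'],2),np.round(d['xy'],1),np.round(A@(at(s,d['xy'],z,T)[:2]-C),4))
a=s['img'][70:280,120:480,::-1]
cv2.imwrite('pics/w14c.png',cv2.resize(a,None,fx=2.2,fy=2.2,interpolation=cv2.INTER_CUBIC))
s=snapshot('top')
for d in finder.masks_of('top','pot0'): m=d['region'];print(round(d['confidence'],2),np.round(d['xy']),s['img'][m].mean(0).round(),np.round(at(s,d['xy'],.035)[:2],3))
"
```

```text
in tray: conf 0.84 origin [0.0487 0.1052]
in tray: conf 0.79 origin [ 0.0515 -0.0707]
in tray: conf 0.59 origin [0.0503 0.0382]
knob in tray [0.0614 0.0362] => origin x 0.0475 area 127
knob in tray [0.0641 0.1001] => origin x 0.0501 area 234
knob in tray [ 0.064  -0.0699] => origin x 0.05 area 195
[[0.9936, -0.1128, -0.0, 0.5439], [-0.1128, -0.9936, 0.0002, 0.2347], [-0.0, -0.0002, -1.0, 0.2887], [0.0, 0.0, 0.0, 1.0]]
tray_bar 0.71 [274.1 197.8] [-0.0001 -0.0011]
tray_stop 0.73 [273.9 119.3] [ 0.0748 -0.0006]
dial_grip 0.64 [427.1 186.1] [-0.0019 -0.194 ]
0.95 [202. 182.] [66. 62. 59.] [0.614 0.168]
0.85 [226. 146.] [90. 47. 95.] [0.715 0.108]
0.72 [360. 119.] [83. 43. 89.] [ 0.803 -0.26 ]
0.65 [442. 243.] [ 41.  65. 110.] [ 0.464 -0.476]
0.61 [159. 174.] [49. 46. 44.] [0.633 0.287]
0.57 [437. 195.] [ 36.  61. 107.] [ 0.592 -0.468]
```

View pics/w14c.png

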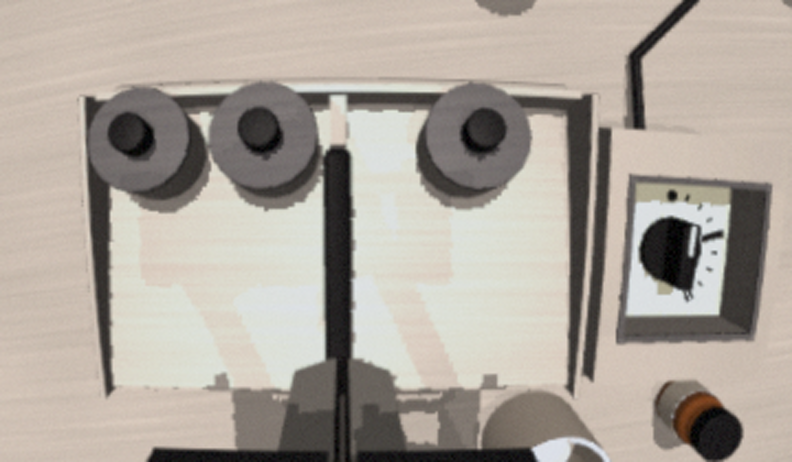

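All three pots rest against the stop (lid tops at crop (140,135), (262,135) and (475,135), estimated x 48–50 mm), and the dial pointer still points up to off. Now the dial, with the tool turned half round to stay within the joint range.

Emit:
drive_tool(deltas="0.01 1 0.1 0 0 0 35;0.01 1 0.2 0 0 0 35;0.01 1 0.2 0 0 0 35")

```text
time: 61.2
tool_pos: [0.5321, 0.1314, 0.2675]
ee_rot: [3.138, 0.004, -0.117]
wrist_force: [0.6, -0.4, -0.7]
width: 0.0211
finger_force: 0.0
```

Emit:
drive_tool(deltas="0.01 0.95 0 0 0 0 35;0.01 0.95 0 0 0 0 35;0.01 0.95 0 0 0 0 35;0.01 0.95 0 0 0 0 35")

```text
time: 61.6
tool_pos: [0.524, 0.0411, 0.2701]
ee_rot: [-3.141, -0.001, -0.113]
wrist_force: [-0.7, 1.0, -0.2]
width: 0.0353
finger_force: 0.0
```

Emit:
drive_tool(deltas="0 0 0 0 0 -0.4 35;0 0 0 0 0 -0.4 35;0 0 0 0 0 -0.4 35;0 0 0 0 0 -0.4 35;0 0 0 0 0 -0.4 35")

```text
time: 62.1
tool_pos: [0.524, 0.0431, 0.2699]
ee_rot: [-3.141, -0.0, 0.521]
wrist_force: [-0.6, 0.1, -0.4]
width: 0.035
finger_force: 0.0
```

Emit:
drive_tool(deltas="0 0 0 0 0 -0.4 35;0 0 0 0 0 -0.4 35;0 0 0 0 0 -0.4 35;0 0 0 0 0 -0.4 35;0 0 0 0 0 -0.4 35")

```text
time: 62.6
tool_pos: [0.5239, 0.0423, 0.2699]
ee_rot: [-3.142, -0.0, 1.146]
wrist_force: [-0.1, -0.3, 0.2]
width: 0.0352
finger_force: 0.0
```

Emit:
drive_tool(deltas="0 0 0 0 0 -0.4 35;0 0 0 0 0 -0.4 35;0 0 0 0 0 -0.4 35;0 0 0 0 0 -0.4 35;0 0 0 0 0 -0.4 35")

```text
time: 63.1
tool_pos: [0.5239, 0.0418, 0.2699]
ee_rot: [3.141, -0.0, 1.772]
wrist_force: [-0.6, 1.2, -0.4]
width: 0.035
finger_force: 0.0
```

Emit:
drive_tool(deltas="0 0 0 0 0 -0.4 35;0 0 0 0 0 -0.4 35;0 0 0 0 0 -0.4 35;0 0 0 0 0 -0.4 35;0 0 0 0 0 -0.4 35")

```text
time: 63.6
tool_pos: [0.5238, 0.0414, 0.2699]
ee_rot: [3.141, 0.0, 2.399]
wrist_force: [0.6, -0.5, -0.1]
width: 0.0351
finger_force: 0.0
```

Emit:
drive_tool(deltas="0 0 0 0 0 -0.37 35;0 0 0 0 0 -0.37 35;0 0 0 0 0 -0.37 35;0 0 0 0 0 -0.37 35;0 0 0 0 0 -0.37 35")

```text
time: 64.1
tool_pos: [0.5238, 0.0413, 0.2699]
ee_rot: [3.142, 0.0, 2.978]
wrist_force: [0.1, -0.0, 0.6]
width: 0.0349
finger_force: 0.0
```

Emit:
drive_tool(deltas="0 0 0.4 0 0 0 35;0 0 0.6 0 0 0 35;0 0 0.6 0 0 0 35;0 0 0.6 0 0 0 35")

```text
time: 64.5
tool_pos: [0.5238, 0.0411, 0.2102]
ee_rot: [-3.142, -0.0, 2.98]
wrist_force: [-0.1, -0.2, 2.0]
width: 0.0354
finger_force: 0.0
```

```bash
python3 -c "
from h import *
T=tool(); s=snapshot('wrist'); print(T[:3,3],robot.get_obs()['ee_rot']); save(s,'w15.png')
for d in finder.landmark_of('wrist','dial_grip')[:2]:
  w=at(s,d['xy'],.094,T); print(round(d['confidence'],2),d['xy'],w, T[:3,:3].T@(w-T[:3,3]))
"
```

```text
[0.52378706 0.04109135 0.21023704] [3.14135426e+00 2.17036768e-03 2.98026596e+00]
0.79 [274.3, 198.9] [0.52066701 0.03990123 0.094     ] [ 0.00288176 -0.0016732   0.11623724]
0.2 [221.4, 80.8] [0.40446812 0.01058203 0.094     ] [ 0.1128301  -0.04935087  0.11624431]
```

Aligned within 3 mm of the position used before. Descend, pinch, turn clockwise by 1.25 rad, release.

Emit:
drive_tool(deltas="0 0 0.4 0 0 0 35;0 0 0.8 0 0 0 35;0 0 1 0 0 0 35;0 0 1 0 0 0 35")

```text
time: 65.0
tool_pos: [0.5222, 0.041, 0.1076]
ee_rot: [-3.141, -0.005, 2.981]
wrist_force: [-0.3, 0.3, -0.7]
width: 0.0355
finger_force: 0.0
```

Emit:
drive_tool(deltas="0 0 0.22 0 0 0 35;0 0 0.22 0 0 0 35;0 0 0.22 0 0 0 0;0 0 0.22 0 0 0 0;0 0 0.22 0 0 0 0")

```text
time: 65.5
tool_pos: [0.5248, 0.0407, 0.0898]
ee_rot: [-3.141, 0.003, 2.983]
wrist_force: [-1.5, -7.8, 4.8]
width: 0.0143
finger_force: 4.1
```

Emit:
drive_tool(deltas="0 0 0 0 0 0 0;0 0 0 0 0 0 0;0 0 0 0 0 0 0")

```text
time: 65.8
tool_pos: [0.5247, 0.0394, 0.0898]
ee_rot: [-3.139, 0.003, 2.982]
wrist_force: [-1.6, -4.9, 6.6]
width: 0.0116
finger_force: 30.0
```

Emit:
drive_tool(deltas="0 0 0 0 0 0.08 0;0 0 0 0 0 0.16 0;0 0 0 0 0 0.24 0;0 0 0 0 0 0.32 0;0 0 0 0 0 0.4 0")

```text
time: 66.3
tool_pos: [0.5243, 0.0388, 0.0897]
ee_rot: [-3.14, 0.004, 2.349]
wrist_force: [-2.3, -7.4, 7.3]
width: 0.0117
finger_force: 30.0
```

Emit:
drive_tool(deltas="0 0 0 0 0 0.08 0;0 0 0 0 0 0.16 0;0 0 0 0 0 0.24 0;0 0 0 0 0 0.32 0;0 0 0 0 0 0.395 0")

```text
time: 66.8
tool_pos: [0.5238, 0.0385, 0.0897]
ee_rot: [-3.141, 0.005, 1.728]
wrist_force: [-3.8, -7.1, 7.0]
width: 0.0117
finger_force: 30.0
```

Emit:
drive_tool(deltas="0 0 0 0 0 0 0;0 0 0 0 0 0 0;0 0 0 0 0 0 35;0 0 0 0 0 0 35;0 0 0 0 0 0 35")

```text
time: 67.3
tool_pos: [0.5236, 0.0416, 0.0875]
ee_rot: [-3.141, -0.001, 1.734]
wrist_force: [-0.0, 1.1, 0.1]
width: 0.0325
finger_force: 0.0
```

Emit:
drive_tool(deltas="0 0 -0.4 0 0 0 35;0 0 -0.8 0 0 0 35;0 0 -1 0 0 0 35;0 0 -1 0 0 0 35")

```text
time: 67.7
tool_pos: [0.5259, 0.0414, 0.1917]
ee_rot: [3.134, 0.001, 1.734]
wrist_force: [0.4, 0.5, -0.3]
width: 0.0352
finger_force: 0.0
```

Emit:
drive_tool(deltas="0 0 -0.5 0 0 0 35;0 0 -1 0 0 0 35;0 0 -1 0 0 0 35;0 0 -1 0 0 0 35")

```text
time: 68.1
tool_pos: [0.524, 0.0412, 0.2876]
ee_rot: [3.141, -0.0, 1.734]
wrist_force: [0.9, -0.7, -1.1]
width: 0.0351
finger_force: 0.0
```

```bash
python3 -c "
from h import *
T=tool(); s=snapshot('wrist'); save(s,'w16.png'); print(np.round(T[:3,3],3))
d=finder.landmark_of('wrist','dial_grip')[0]; print(d); x,y=map(int,d['xy'])
a=cv2.resize(s['img'][max(y-45,0):y+45,max(x-45,0):x+45,::-1],(480,480),interpolation=cv2.INTER_CUBIC)
w=snapshot('top'); b=cv2.resize(w['img'][150:240,110:280,::-1],(800-480-10,164))
o=np.zeros((480,800,3),np.uint8); o[:,:480]=a; o[:164,490:]=b; cv2.imwrite('pics/end.png',o)
for d in finder.masks_of('top','pot0'): m=d['region'];print(round(d['confidence'],2),np.round(d['xy']),w['img'][m].mean(0).round(),np.round(at(w,d['xy'],.035)[:2],3))
"
```

```text
[0.524 0.041 0.288]
{'xy': [275.2, 184.9], 'confidence': 0.97}
0.93 [158. 177.] [64. 60. 57.] [0.623 0.288]
0.85 [434. 198.] [ 34.  58. 103.] [ 0.585 -0.459]
0.82 [441. 244.] [ 34.  59. 106.] [ 0.462 -0.473]
0.71 [208. 183.] [62. 59. 55.] [0.61  0.152]
0.69 [137. 175.] [59. 55. 52.] [0.629 0.346]
0.65 [361. 119.] [82. 44. 87.] [ 0.803 -0.265]
```

View pics/end.png

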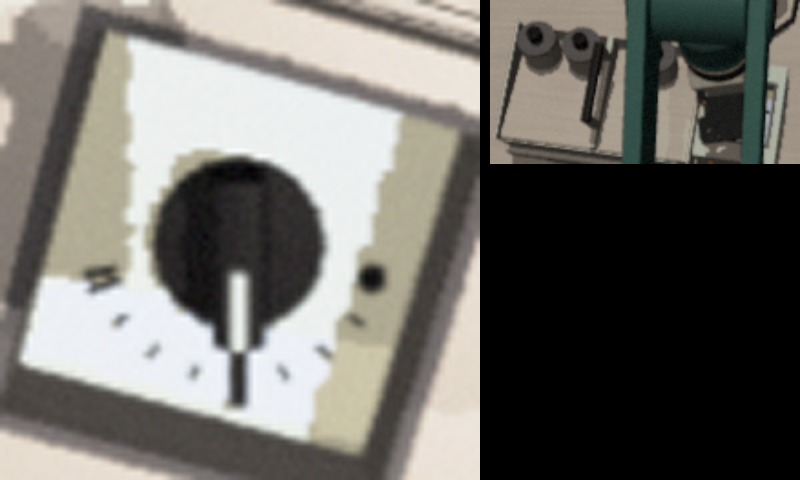

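The pointer lies on the long hold bar (crop (238,340)). A numeric check of the pots before handing in.

```bash
python3 -c "
from h import *
T,s=tray_pots()
for n,z in {'tray_bar':.169,'tray_stop':.058}.items():
    for d in finder.landmark_of('wrist',n)[:1]: print(n,round(d['confidence'],2),np.round(A@(at(s,d['xy'],z,T)[:2]-C),4))
s=snapshot('side')
for d in finder.landmark_of('side','pot0'): print(round(d['confidence'],2),np.round(d['xy']),np.round(A@(at(s,d['xy'],.063)[:2]-C),3))
"
```

```text
in tray: conf 0.9 origin [ 0.0514 -0.0707]
in tray: conf 0.72 origin [0.0537 0.0351]
knob in tray [ 0.0632 -0.0708] => origin x 0.0493 area 287
knob in tray [0.0631 0.0349] => origin x 0.0491 area 313
tray_bar 0.64 [ 0.0026 -0.0036]
tray_stop 0.66 [ 0.0782 -0.0024]
0.74 [249. 283.] [ 0.054 -0.062]
0.73 [232. 338.] [0.054 0.099]
0.67 [312. 144.] [-0.015 -0.636]
0.65 [208. 269.] [ 0.173 -0.083]
0.63 [237. 319.] [0.055 0.048]
0.58 [201. 178.] [ 0.297 -0.407]
```

```bash
python3 -c "
from h import *
print(robot.close_job())"
```

```text
the job is handed in; nothing more can be done
None
```

I handed the job in, but the hand-in returned no verdict. By my last camera checks, the tray was seated on the pegs with its stop at the back. All three steel pots present rested against the stop, and the dial was on the long hold mark.

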